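Load the flat case into its travel tray

TASK

Secure the flat black case in its travel tray: swing the tray's hold-down arm right out of the way of the bay, push the case along the table, up the ramp and over the raised lip until it has dropped flat into the bay, then swing the arm back across the case as far as it goes. Slide the case, do not lift it off the table or the tray, and leave the other things on the table where they are.

Things in the scene. Friction and masses are not known exactly. Their poses are not given: they have to be found in the camera images.
- case_tray: Grey steel travel tray, fixed. Origin: table level under its bay's centre; z up, y out of its mouth to where the case lies, x across, arm post on the -x side (nearer the robot). In mm here: bay floor z 6, 96 wide (x -48 to 48), 129 long, from the end stop's rubber face at y -64.5 (top z 29) to the lip at y 64.5. Side rails 3 thick, top z 20. Case goes in along -y, long sides along y.
- tray_lip (a point): Middle of the top of the raised lip at the bay's mouth (tray frame, mm: y 67.5, z 14). The lip is 6 wide (y 64.5 to 70.5), its top 8 above the bay floor; its outer edge joins the ramp. Once the case is down behind it, it has about 2.5 mm of play along y and 5 mm in x either way.
- tray_mouth (a point): Middle of the ramp's foot, at table level (tray frame, mm: y 132.5). Ramp 130 wide, rising from here to the lip's outer edge (y 70.5, z 14). Beside it the rails (top z 20) flare out from x +-48 at y 70 to x +-64 at y 124.
- hold_arm (a joint): Flat aluminium hold-down arm, swings level about a post at tray x -75, y 28 mm. 0: shut at its stop, pointing along the tray's +x across the bay; grows clockwise seen from above, towards the end stop (-y); stop at 1.75; bay clear above 1.4. Starts at 0 to 0.35. Stays where left (0.5 N at the knob moves it). Bar 16 mm wide, 106 mm long from the pivot, underside z 45 mm, top z 52 mm.
- hold_arm_pad (a point): Underside of the rubber pad below the arm, 22 mm in diameter, 75 mm from the pivot, at z 38.5 mm: 2.5 mm over the top of a seated case, so that the shut arm is in the way of a case coming in over the lip and keeps a seated one from riding out over it. With the arm shut it is over the bay at tray x 0, y 28 mm.
- hold_arm_knob (a point): Centre of the upright black knob at the free end of the hold-down arm, 98 mm from the pivot, at z 67 mm: a round knob of 16 mm diameter, from the bar's top at z 52 mm to z 82 mm. It can be pinched from above or pushed sideways.
- flat_case_mid (a point): Centre of the plain flat-topped rectangular black case (not the domed zip case): 86 mm along its x, 124 along its y, 30 high, about 0.28 kg, rigid, too wide to grip. It lies flat on the table before the tray's mouth, only roughly in line with it, its own y axis roughly along the tray's. Seated in the bay, this centre is 21 mm above the table.
- otoscope_b: Bystander: white and chrome instrument handle, 168 mm long, lying on the table nearer the robot. Leave alone.
- flat_tin: Bystander: flat white tin, 165x111x22 mm, to the left. Leave alone.
- domed_case: Bystander: rounded, domed black zip case, 80x118x42 mm, between the robot and the tray. Leave alone.
- micrometer: Bystander: outside micrometer, 120 mm long, lying between the robot and the tray. Leave alone.
- tape_roll: Bystander: roll of brown tape, 88 mm diameter, 24 mm high, lying further back. Leave alone.
- pliers: Bystander: flat-nose pliers, 146 mm long, lying near the front edge at the right. Leave alone.

How it is judged:
By the outcome, as a careful person would: the job done as asked, in the order asked, and still so for the second after the job is handed in, with the robot touching nothing.
It also fails if it takes over 72 s, if anything falls off the work surface, if the arm or the gripper's body presses on something with over 40 N, if the wrist force passes 120 N, or if a joint passes its speed limit or range.

ROBOT

A 6-joint arm with a two-finger parallel gripper is mounted at the origin on a cart in front of the work surface, level with it; the furniture and walls round the work are solid. World frame = base frame: x ahead of the robot, y to its left, z up, the work surface at z = 0. Lengths are in m, angles in rad, forces in N, time in s.
With the tool pointing down it reaches from about 0.35 to 0.875 m from the base axis. Payload 4.2 kg.
Tool frame: the origin (TCP) lies midway between the tips of the shut fingers; the grasp point (between the pads) lies 19 mm behind it; y points along the fingers, z is the direction in which the jaws open and shut, and the axes are right-handed (so a half turn about y gives the same grasp; the last joint's range is limited). The gripper opens to 87 mm and grips with 3 to 60 N. Pads are 19 mm wide; open, the fingers measure 117 mm over their backs; the gripper's body (75 mm by 190 mm) begins 51 mm behind the grasp point.
Start: joints at [1.512, 0.385, 0.008, 0, -1.194, -0.259], TCP at [0.195, 0.594, 0.223] pointing down, gripper open.
Joint ranges: [-3.14, 3.14], [-1.21, 2.06], [-1.07, 1.41], [-3.16, 2.05], [-2.99, -0.16], [-3.1, 3.1]. Speed limits (rad/s): [2.79, 2.79, 3.14, 3.14, 3.14, 3.14].

INTERFACE

Orientations are given as a rotation vector (axis times angle).
In Python, from rig import get_obs, grab_frame, hand_in gives the robot as it stands.
- The arm moves only by the shell command python3 -m pendant 'ROWS' [OPENING] [FORCE]. ROWS is text: rows parted by semicolons, each of 4 numbers parted by spaces: the shift along the world's x, y, z in units of 25 mm (1.0 is 25 mm), then the turn about the world's z in units of 8 degrees (1.0 is 8 degrees). A call has 1 to 8 rows; each row shifts and turns the pose as measured when the row begins; what a row does not reach is not made up. A row lasts 1/10 s, in which the tool goes at most 50 mm and 8.59 degrees, less where a joint would pass 70% of its speed; a pose out of reach is approached as far as the arm can. A call is refused whole if a number of a shift passes 1 or a number of a turn 1, either way. A call with a gripper value outside its range is refused whole. OPENING is the opening, from 0 (shut) to 1 (fully open), set as the call begins (- or left out, the last holds). The fingers move at their own pace and stop on an object; FORCE is the grip in N (left out, the last holds). Time passes only in rows, so rows that do not move let the fingers close. It gives the time, the measured TCP pose, the force and the opening at its end, in the units of the state.
- get_obs(): the state, without advancing time (a new reading comes with each control period).
- grab_frame(name): name is "scene" or "top"; returns a dict with "img" (480x640x3 uint8, red, green, blue), "vfov" (degrees; the focal length in pixels is half the picture's height over the tangent of half this angle, whatever the lens; pixels are square), "cx", "cy" (the principal point, pixels), "distortion" ([k1, k2, p1, p2, k3] as OpenCV has them; the pictures are not rectified), "extrinsics" (4x4, takes a point from world to camera coordinates). Camera axes: x right, y down, z forward; pixel columns grow to the right and rows downward; lengths in m; the calibration is good to about 2 mm. A picture is of the moment at which its call begins. There is no depth.
- hand_in(): hands the job in, once; it reports no verdict.
The state is a dict: "t": time; "q": joint angles; "qvel": joint speeds; "effort": joint torques, N m; "eef_pos": TCP position; "tool_rot": TCP orientation; "wrist_force": force on the tool from outside, world axes, zero at the start; "ft_torque": the same for the moment, N m; "width": finger opening in m.
Only numpy, scipy, OpenCV 4.12 (cv2) and the standard library are available. Lean on these libraries where they do the work, as an engineer would, in place of code of your own. Each camera call takes 0.05 s, during which the arm holds its last target.

## Working session

There is one attempt and no reset: what is moved stays moved. The work goes in short steps, Python scripts to look and compute and a shell command to move; the robot and the scene stay as the last step left them, time stands still between calls to the robot, and variables do not carry over. Pictures are saved under pics/ and viewed, and the job is handed in when it is done.

```bash
ls; mkdir -p pics; python3 - <<'E'
from rig import *
import cv2
for n in ("scene","top"):
    f=grab_frame(n); cv2.imwrite(f"pics/{n}0.png",f["img"][:,:,::-1]); print(n,f["vfov"],f["cx"],f["cy"],f["distortion"],f["extrinsics"])
print(get_obs())
E
```

```text
pics
scene 47.520416518517024 326.41549918390876 241.41387591714334 [-0.08536244  0.          0.          0.          0.        ] [[ 0.81129034 -0.5846404   0.00189531 -0.53825848]
 [-0.35217132 -0.49128156 -0.79662902  0.17979523]
 [ 0.46667264  0.64562995 -0.60446557  1.22696056]
 [ 0.          0.          0.          1.        ]]
top 48.51250419821895 325.84014372172066 239.25888176779523 [-0.06504225  0.          0.          0.          0.        ] [[-0.02610386 -0.99962868  0.00781594 -0.12976944]
 [-0.99712546  0.02548057 -0.07135509  0.58909098]
 [ 0.07112944 -0.00965612 -0.99742035  1.52077963]
 [ 0.          0.          0.          1.        ]]
{'t': 0.1, 'q': array([ 1.51160245e+00,  3.85471477e-01,  6.80631475e-03, -4.22564839e-04,
       -1.19401054e+00, -2.58641368e-01]), 'qvel': array([ 0.000148  , -0.00117113,  0.00319009,  0.00225199, -0.0001301 ,
       -0.00159561]), 'effort': array([ 8.46829244e-04, -3.91692281e+01,  1.87935394e+01,  4.23193172e+00,
        1.34486126e-02, -7.36608581e-05]), 'eef_pos': array([0.19511547, 0.59321458, 0.22159293]), 'tool_rot': array([-0.32843404, -2.04758194,  2.05154483]), 'wrist_force': array([-0.07193334,  0.648098  ,  0.58256966]), 'ft_torque': array([ 0.03919218,  0.04082433, -0.03634998]), 'width': 0.08728156748125437}
```

View pics/scene0.png

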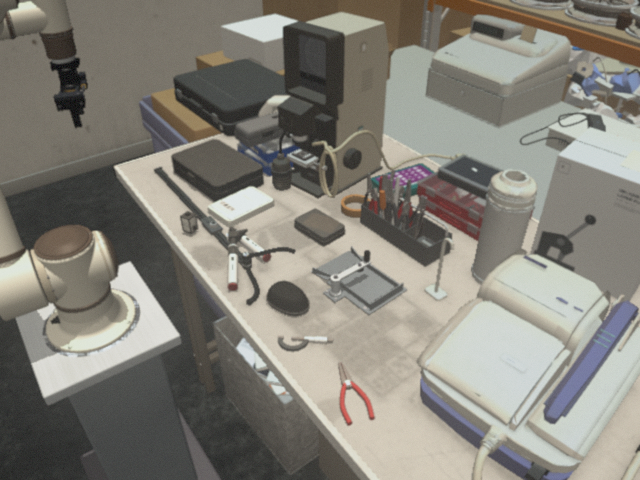

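View pics/top0.png

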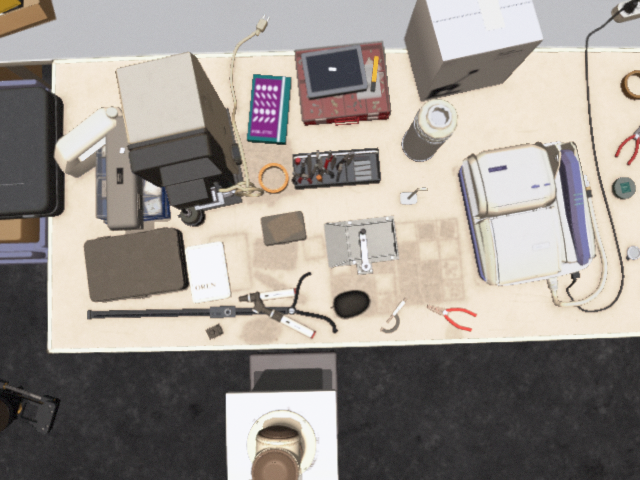

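The scene shows the tray at about (360,277), its arm across it, and the flat case at (320,226). The top view shows the tray at (361,243), the arm knob near (362,230) and the case at (284,228). I'll enlarge this area.

```bash
cat > h.py <<'E'
from rig import *
import cv2, numpy as np
def cam(f):
    fl=240/np.tan(np.radians(f["vfov"]/2)); K=np.array([[fl,0,f["cx"]],[0,fl,f["cy"]],[0,0,1]])
    return K,np.array(f["distortion"]),np.array(f["extrinsics"])
def proj(f,P):
    K,d,E=cam(f); return cv2.projectPoints(np.array(P,float).reshape(-1,3),cv2.Rodrigues(E[:3,:3])[0],E[:3,3],K,d)[0].reshape(-1,2)
def ray(f,uv):
    K,d,E=cam(f); n=cv2.undistortPoints(np.array(uv,float).reshape(-1,1,2),K,d).reshape(-1,2)
    D=np.c_[n,np.ones(len(n))]@E[:3,:3]; C=-E[:3,:3].T@E[:3,3]; return C,D
def onz(f,uv,z):
    C,D=ray(f,uv); return C+D*((z-C[2])/D[:,2])[:,None]
def tri(f1,u1,f2,u2):
    out=[]
    C1,D1=ray(f1,u1);C2,D2=ray(f2,u2)
    for a,b in zip(D1,D2):
        a=a/np.linalg.norm(a);b=b/np.linalg.norm(b)
        s=np.linalg.lstsq(np.c_[a,-b],C2-C1,rcond=None)[0]; p,q=C1+s[0]*a,C2+s[1]*b
        out.append(np.r_[(p+q)/2,np.linalg.norm(p-q)])
    return np.array(out)
def crop(f,x0,y0,w,h,s,name):
    im=f["img"][y0:y0+h,x0:x0+w,::-1]; im=cv2.resize(im,None,fx=s,fy=s,interpolation=cv2.INTER_CUBIC)
    for k in range(0,w,10):
        cv2.putText(im,str(x0+k),(k*s,8),0,.3,(0,0,255),1); cv2.line(im,(k*s,10),(k*s,14),(0,0,255),1)
    for k in range(0,h,10):
        cv2.putText(im,str(y0+k),(0,k*s+4),0,.3,(0,0,255),1)
    cv2.imwrite("pics/"+name+".png",im)
E
python3 - <<'E'
from h import *
crop(grab_frame("top"),250,200,160,110,5,"topc")
crop(grab_frame("scene"),280,195,140,120,5,"scc")
E
```

```text
(no output)
```

View pics/topc.png

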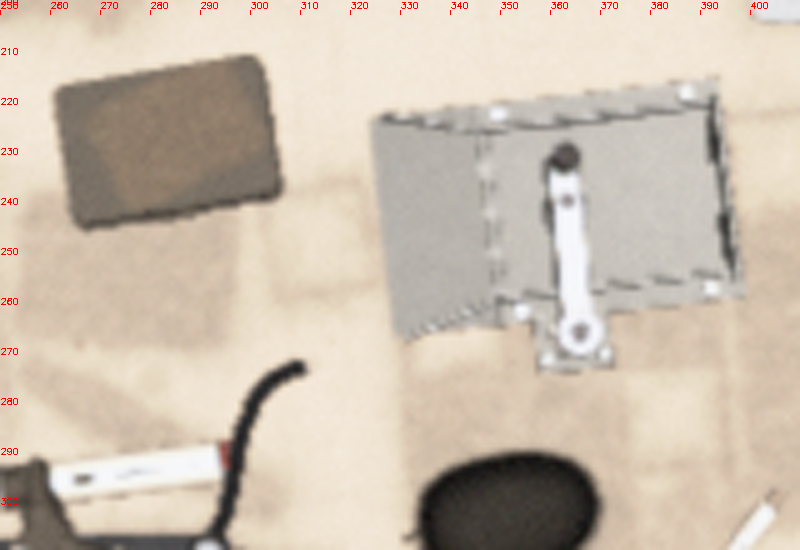

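View pics/scc.png

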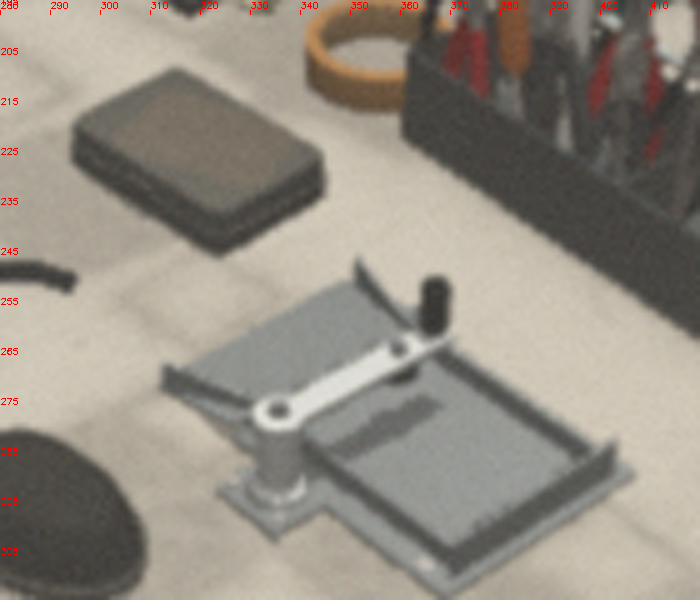

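```bash
cat > fit.py <<'E'
from h import *
from scipy.optimize import least_squares
T=grab_frame("top");S=grab_frame("scene")
def pose(p,P):
    c,s=np.cos(p[2]),np.sin(p[2]); P=np.array(P,float)/1000
    return np.c_[p[0]+c*P[:,0]-s*P[:,1],p[1]+s*P[:,0]+c*P[:,1],P[:,2]]
def fit(top,sc,x0):
    def r(p):
        return np.r_[(proj(T,pose(p,[a for a,_ in top]))-[b for _,b in top]).ravel(),(proj(S,pose(p,[a for a,_ in sc]))-[b for _,b in sc]).ravel()]
    s=least_squares(r,x0,loss="soft_l1"); print(s.x.round(4),r(s.x).reshape(-1,2).round(1).tolist()); return s.x
t=lambda x,y:(250+x/5,200+y/5)
c=lambda x,y:(280+x/5,195+y/5)
if __name__=="__main__":
    tr=fit([((65,132.5,0),t(375,120)),((-65,132.5,0),t(398,335)),((-75,28,52),t(581,332))],
     [((-64,124,20),c(166,368)),((64,124,20),c(358,262)),((-75,28,52),c(279,411)),((48,-66,29),c(615,445))],[.5,-.2,0])
    print("pivot tri",tri(T,[t(581,332)],S,[c(279,411)]).round(4))
    kn=tri(T,[t(566,157)],S,[c(436,283)]); print("knobtop tri",kn.round(4))
    R=np.array([[np.cos(tr[2]),-np.sin(tr[2])],[np.sin(tr[2]),np.cos(tr[2])]])
    k=R.T@(kn[0,:2]-tr[:2])*1000; print("knob in tray",k,"angle",-np.arctan2(k[1]-28,k[0]+75))
    ca=fit([((43,62,30),t(55,88)),((43,-62,30),t(263,55)),((-43,-62,30),t(283,190)),((-43,62,30),t(80,225))],
     [((-43,62,30),c(75,125)),((43,62,30),c(178,70)),((43,-62,30),c(322,155)),((-43,-62,30),c(222,220))],[.55,.05,0])
    top=tri(T,[t(55,88),t(263,55),t(283,190),t(80,225)],S,[c(178,70),c(322,155),c(222,220),c(75,125)]);print(top.round(4))
    print("case in tray",R.T@(ca[:2]-tr[:2])*1000,"yaw rel deg",np.degrees(ca[2]-tr[2]))
E
python3 fit.py
```

```text
[ 0.5813 -0.2804  0.0881] [[-0.4, -0.8], [0.0, 0.2], [0.8, -0.3], [0.2, -0.8], [-0.2, -0.3], [0.3, 2.2], [-1.7, 0.2]]
pivot tri [[ 0.504  -0.2569  0.0572  0.0016]]
knobtop tri [[ 0.6014 -0.2497  0.0832  0.0025]]
knob in tray [22.69833544 28.85918894] angle -0.008794078136361159
[ 0.6217 -0.026   0.1478] [[-0.3, -0.9], [0.4, -1.7], [1.4, 0.6], [-0.4, 1.0], [-2.4, -0.1], [-0.2, -1.3], [2.6, 0.1], [-0.4, 0.4]]
[[ 0.6537  0.0406  0.0268  0.002 ]
 [ 0.6674 -0.0793  0.0318  0.0023]
 [ 0.5909 -0.09    0.0278  0.0018]
 [ 0.5744  0.0269  0.0289  0.0035]]
case in tray [ 62.56223583 249.88475182] yaw rel deg 3.421939017147852
```

```bash
cat > ov.py <<'E'
from fit import *
def boxpts(p,x,y,z): return [(a,b,z) for a,b in ((x,y),(x,-y),(-x,-y),(-x,y))]
def overlay(tr,ca,tag,zc=(0,30),ang=None,s=4,bx=(240,195,170,120),bs=(285,190,150,130)):
    for f,b,n in ((T,bx,"t"),(S,bs,"s")):
        x0,y0,w,h=b; im=cv2.resize(f["img"][y0:y0+h,x0:x0+w,::-1],None,fx=s,fy=s,interpolation=cv2.INTER_CUBIC)
        def pl(p,P,col,cl=True):
            q=((proj(f,pose(p,P))-[x0,y0]+.5)*s).astype(int); cv2.polylines(im,[q],cl,col,1,cv2.LINE_AA)
        if ca is not None:
            for z in zc: pl(ca,[(43,62,z),(43,-62,z),(-43,-62,z),(-43,62,z)],(0,0,255))
        pl(tr,[(65,132.5,0),(48,70.5,14),(-48,70.5,14),(-65,132.5,0)],(0,200,0))
        pl(tr,[(48,64.5,20),(48,-64.5,20),(-48,-64.5,20),(-48,64.5,20)],(255,0,0))
        pl(tr,[(48,-64.5,29),(-48,-64.5,29)],(255,0,255))
        if ang is not None:
            c,sn=np.cos(ang),-np.sin(ang); pl(tr,[(-75,28,52),(-75+98*c,28+98*sn,52),(-75+98*c,28+98*sn,82)],(0,255,255),False)
        cv2.imwrite(f"pics/{tag}_{n}.png",im)
E
python3 - <<'E'
from ov import *
from scipy.spatial.transform import Rotation as R
overlay([.5813,-.2804,.0881],[.6217,-.026,.1478],"ov",ang=0)
print(R.from_rotvec(get_obs()["tool_rot"]).as_matrix().round(3))
print(onz(T,[(311,272),(306,272),(260,298),(298,291),(342,280),(292,170),(380,185),(273,178)],0.02).round(3))
E
```

```text
[[-0.95  -0.    -0.313]
 [ 0.313 -0.    -0.95 ]
 [-0.    -1.     0.   ]]
[[ 0.492 -0.1    0.02 ]
 [ 0.492 -0.085  0.02 ]
 [ 0.421  0.049  0.02 ]
 [ 0.438 -0.061  0.02 ]
 [ 0.467 -0.188  0.02 ]
 [ 0.791 -0.051  0.02 ]
 [ 0.741 -0.308  0.02 ]
 [ 0.769  0.005  0.02 ]]
```

View pics/ov_t.png

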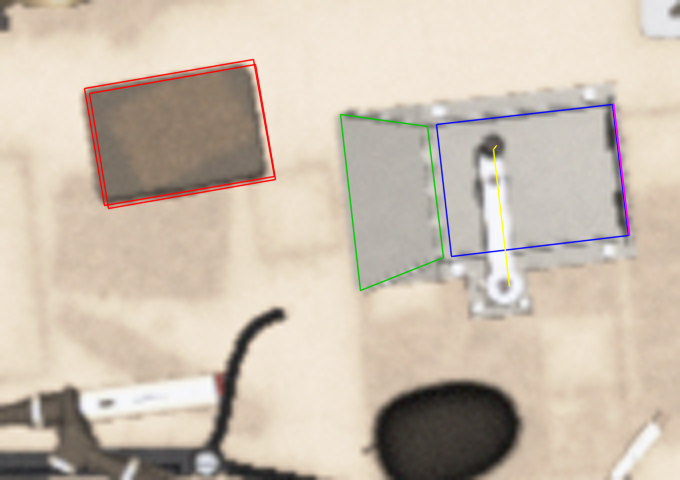

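View pics/ov_s.png

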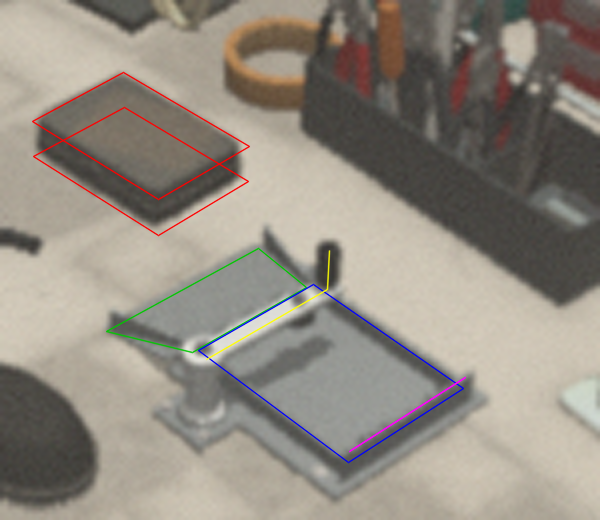

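The case sits about 62 mm off the tray axis and is turned about 3.4°. The arm is shut, at roughly 0. Next I'll travel to the knob.

```bash
python3 -m pendant '0.48 -1 0 0;0.48 -1 0 0;0.48 -1 0 0;0.48 -1 0 0;0.48 -1 0 0;0.48 -1 0 0;0.48 -1 0 0;0.48 -1 0 0'; python3 -m pendant '0.48 -1 0 0;0.48 -1 0 0;0.48 -1 0 0;0.48 -1 0 0;0.48 -1 0 0;0.48 -1 0 0;0.48 -1 0 0;0.48 -1 0 0'
```

```text
t: 1.2
eef_pos: [0.2924, 0.3889, 0.2215]
tool_rot: [-0.324, -2.054, 2.052]
wrist_force: [-0.6, -0.7, -0.4]
width: 0.0867
t: 2.0
eef_pos: [0.3911, 0.1801, 0.2237]
tool_rot: [-0.325, -2.061, 2.049]
wrist_force: [0.6, -0.2, -0.6]
width: 0.0868
```

```bash
python3 -m pendant '0.5 -1 0 0;0.5 -1 0 0;0.5 -1 0 0;0.5 -1 0 0;0.5 -1 0 0;0.5 -1 0 0;0.5 -1 0 0;0.5 -1 0 0' 0.6 8; python3 -m pendant '0.5 -1 -0.3 0;0.5 -1 -0.3 0;0.5 -1 -0.3 0;0.5 -1 -0.3 0;0.5 -1 -0.3 0;0.5 -1 -0.3 0;0.5 -1 -0.3 0;0 0 0 0'
```

```text
t: 2.8
eef_pos: [0.4942, -0.029, 0.226]
tool_rot: [-0.329, -2.067, 2.048]
wrist_force: [-0.2, -0.3, -0.9]
width: 0.0523
t: 3.6
eef_pos: [0.5861, -0.2146, 0.1719]
tool_rot: [-0.336, -2.067, 2.046]
wrist_force: [-0.9, -0.1, -0.3]
width: 0.0522
```

```bash
python3 -m pendant '0.32 -0.7 0 0;0.32 -0.7 0 0;0 0 -0.6 0;0 0 -0.6 0;0 0 0 0'; python3 - <<'E'
from h import *
print(get_obs()["eef_pos"])
crop(grab_frame("top"),310,190,130,100,6,"t1"); crop(grab_frame("scene"),300,180,130,100,6,"s1")
E
```

```text
t: 4.1
eef_pos: [0.6022, -0.2499, 0.1418]
tool_rot: [-0.337, -2.068, 2.045]
wrist_force: [0.8, 0.6, -1.1]
width: 0.0521
[ 0.60222996 -0.24989682  0.14177788]
```

View pics/t1.png

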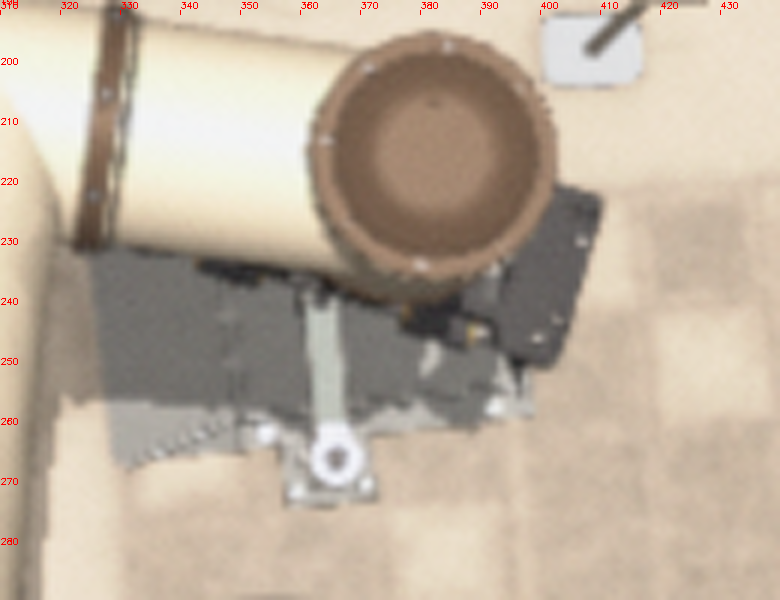

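View pics/s1.png

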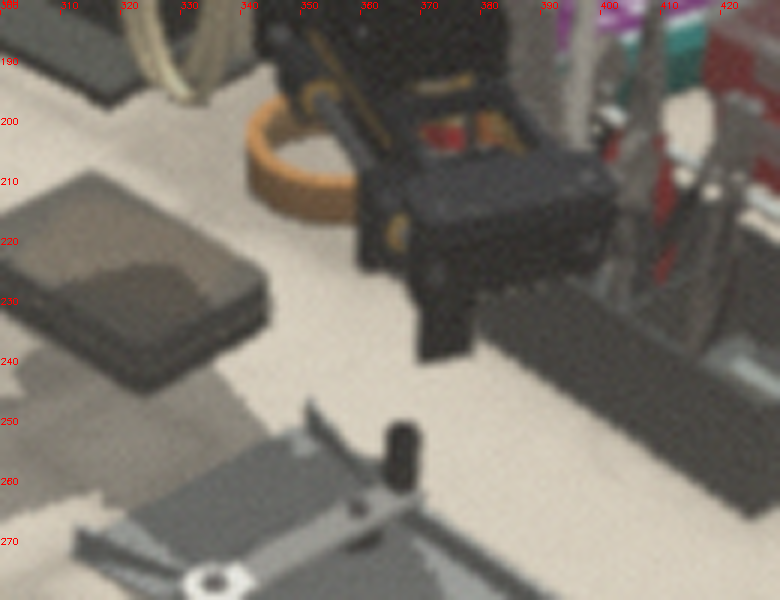

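The top view is mostly hidden by the robot's arm. In the scene view the fingertips, around (362–375, 225–240), stand either side of the knob axis at (367,252). I'll descend, keeping an eye on the force.

```bash
python3 -m pendant '0 0 -0.7 0;0 0 -0.7 0;0 0 -0.7 0'; python3 -m pendant '0 0 -0.7 0;0 0 -0.5 0;0 0 0 0'; python3 -m pendant '0 0 0 0;0 0 0 0;0 0 0 0;0 0 0 0;0 0 0 0' 0.1 8
```

```text
t: 4.5
eef_pos: [0.6079, -0.2501, 0.0983]
tool_rot: [-0.354, -2.075, 2.058]
wrist_force: [0.2, -0.3, 0.1]
width: 0.0524
t: 4.8
eef_pos: [0.6083, -0.249, 0.0686]
tool_rot: [-0.354, -2.076, 2.059]
wrist_force: [-0.7, -0.1, 0.2]
width: 0.0525
t: 5.3
eef_pos: [0.611, -0.2494, 0.0732]
tool_rot: [-0.361, -2.079, 2.064]
wrist_force: [0.1, -0.4, -1.0]
width: 0.0199
```

```bash
python3 -m pendant '0 0 0 0;0 0 0 0'; python3 -m pendant '-0.36 0 -0.4 0;0 0 -0.2 0' 0.4; python3 -m pendant '0 0 -0.1 0;0 0 0 0;0 0 0 0;0 0 0 0;0 0 0 0' 0.1
```

```text
t: 5.5
eef_pos: [0.611, -0.2495, 0.0734]
tool_rot: [-0.362, -2.079, 2.064]
wrist_force: [-0.1, -0.1, -0.9]
width: 0.0152
t: 5.7
eef_pos: [0.6032, -0.2496, 0.0594]
tool_rot: [-0.365, -2.081, 2.066]
wrist_force: [-0.2, 0.5, -0.2]
width: 0.0243
t: 6.2
eef_pos: [0.6038, -0.2498, 0.0564]
tool_rot: [-0.364, -2.08, 2.067]
wrist_force: [-0.2, 0.4, -0.9]
width: 0.0157
```

```bash
python3 - <<'E'
from h import *
print(get_obs())
crop(grab_frame("scene"),300,180,130,100,6,"s2")
E
```

```text
{'t': 6.2, 'q': array([-0.14822736,  0.56389348, -0.14436568, -0.00853531, -0.82103679,
        1.41795755]), 'qvel': array([-0.00058464,  0.00194598,  0.00199128, -0.00016992, -0.00240652,
        0.00024704]), 'effort': array([ 6.64808764e-02, -4.46906734e+01,  1.57774794e+01,  3.41450773e+00,
        2.47056428e-01,  7.52368884e-03]), 'eef_pos': array([ 0.6038462 , -0.24979817,  0.05642845]), 'tool_rot': array([-0.36403893, -2.08009784,  2.06653881]), 'wrist_force': array([-0.19515415,  0.42750695, -0.87871544]), 'ft_torque': array([-0.0820617 ,  0.13948903, -0.06061433]), 'width': 0.01573909773585821}
```

View pics/s2.png

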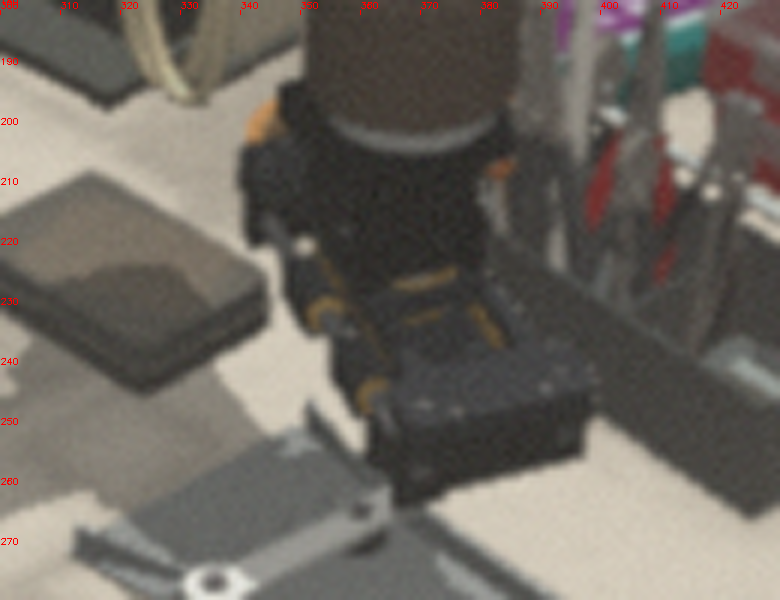

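The knob is gripped at width 15.7 mm against its nominal 16. Next I'll work out the chords of the arc.

```bash
python3 - <<'E'
import numpy as np
c=np.array([.504,-.258])
a=np.radians(4.8-np.arange(0,14)*8)
P=c+.098*np.c_[np.cos(a),np.sin(a)]
for i in range(13): print(i,((P[i+1]-P[i])/.025).round(2),P[i+1].round(4))
E
```

```text
0 [ 0.01 -0.55] [ 0.6018 -0.2635]
1 [-0.07 -0.54] [ 0.6001 -0.277 ]
2 [-0.14 -0.53] [ 0.5965 -0.2902]
3 [-0.22 -0.5 ] [ 0.5912 -0.3028]
4 [-0.28 -0.47] [ 0.5841 -0.3145]
5 [-0.35 -0.42] [ 0.5754 -0.3251]
6 [-0.4  -0.37] [ 0.5654 -0.3344]
7 [-0.45 -0.31] [ 0.5542 -0.3422]
8 [-0.49 -0.25] [ 0.542  -0.3483]
9 [-0.52 -0.18] [ 0.529  -0.3527]
10 [-0.54 -0.1 ] [ 0.5156 -0.3553]
11 [-0.55 -0.03] [ 0.5019 -0.356 ]
12 [-0.54  0.05] [ 0.4883 -0.3547]
```

```bash
python3 -m pendant '0.01 -0.55 0 -1;-0.07 -0.54 0 -1;-0.14 -0.53 0 -1;-0.22 -0.5 0 -1'
```

```text
t: 6.65
eef_pos: [0.591, -0.3022, 0.0564]
tool_rot: [-0.839, -1.701, 1.711]
wrist_force: [-2.5, 1.7, 0.8]
width: 0.0159
```

```bash
python3 -m pendant '-0.28 -0.48 0 -1;-0.35 -0.42 0 -1;-0.4 -0.37 0 -1;-0.45 -0.31 0 -1'; python3 -m pendant '-0.49 -0.25 0 -1;-0.52 -0.18 0 -1;-0.54 -0.1 0 -1;-0.55 -0.03 0 -1'
```

```text
t: 7.05
eef_pos: [0.5497, -0.3412, 0.0563]
tool_rot: [-1.182, -1.278, 1.304]
wrist_force: [-2.0, 5.2, 3.1]
width: 0.0156
t: 7.45
eef_pos: [0.4963, -0.3515, 0.0566]
tool_rot: [-1.413, -0.84, 0.863]
wrist_force: [19.0, 1.1, -4.4]
width: 0.0168
```

```bash
python3 -m pendant '0 0 0 0;0 0 0 0;0 0 0 0' 0.5;  python3 -m pendant '0 0 1 0;0 0 1 0;0 0 1 0;0 0 1 0;0 1 0 0;0 1 0 0;0 1 0 0;0 1 0 0'; python3 - <<'E'
from h import *
print(get_obs()["eef_pos"])
crop(grab_frame("top"),310,190,130,100,6,"t3"); crop(grab_frame("scene"),290,220,130,100,6,"s3")
E
```

```text
t: 7.75
eef_pos: [0.4969, -0.3517, 0.058]
tool_rot: [-1.415, -0.843, 0.864]
wrist_force: [-0.3, -0.4, 0.1]
width: 0.0331
t: 8.55
eef_pos: [0.4956, -0.2519, 0.1601]
tool_rot: [-1.409, -0.84, 0.871]
wrist_force: [0.3, -0.2, -0.2]
width: 0.0436
[ 0.49564055 -0.25186536  0.16008894]
```

View pics/s3.png

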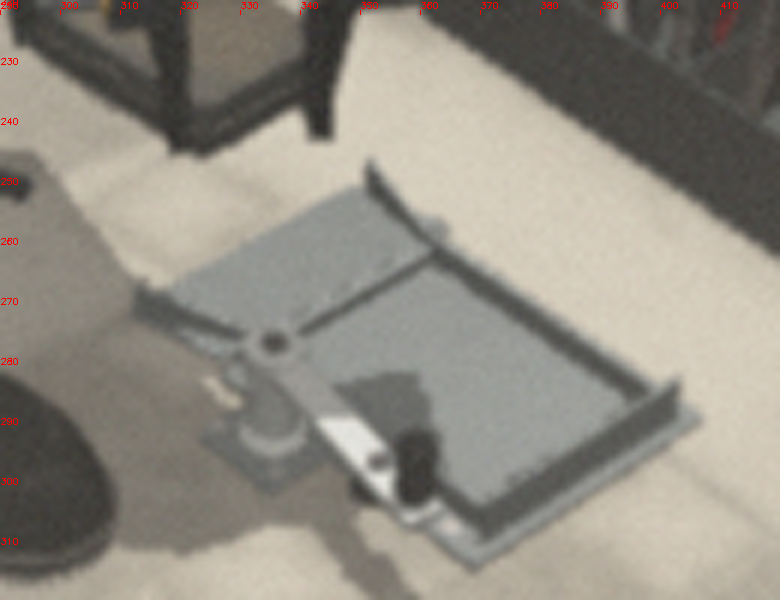

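View pics/t3.png

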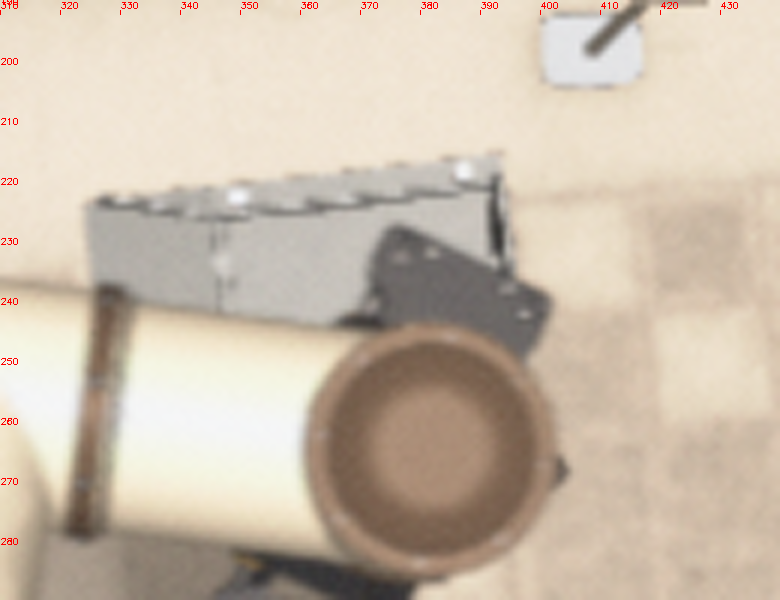

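The scene view shows the arm lying along the near rail, knob at (358,298), with the bay clear. I'll refine the tray pose from this view, check the arm angle, and get the tool yaw.

```bash
python3 - <<'E'
from ov import *
from scipy.spatial.transform import Rotation as R
c6=lambda x,y:(290+x/6,220+y/6); t6=lambda x,y:(310+x/6,190+y/6)
tr=fit([((65,132.5,0),t(375,120)),((-65,132.5,0),t(398,335)),((-75,28,52),t(581,332)),((48,70.5,14),t6(213,220)),((48,-64.5,29),t6(492,180))],
     [((-64,124,20),c6(138,290)),((64,124,20),c6(368,165)),((-75,28,52),c6(272,342)),((51,-66,29),c6(678,383)),((48,67,14),c6(435,255))],[.58,-.28,0.088])
overlay(tr,None,"ov2",ang=1.74)
M=R.from_rotvec(get_obs()["tool_rot"]).as_matrix(); print(M.round(2),"jaw",np.degrees(np.arctan2(M[1,2],M[0,2])),get_obs()["q"])
E
```

```text
[ 0.5811 -0.2798  0.0889] [[-0.6, -0.7], [-0.1, 0.3], [0.6, -0.2], [0.7, -0.5], [0.7, 0.4], [0.2, -0.6], [-0.2, -0.4], [0.5, 2.3], [-1.1, -0.3], [-0.7, -0.5]]
[[ 0.45 -0.01 -0.89]
 [ 0.89 -0.02  0.45]
 [-0.02 -1.   -0.  ]] jaw 152.98710274034642 [-0.16706876  0.32262862 -0.26328303  0.02613348 -0.99096625 -0.31879054]
```

View pics/ov2_s.png

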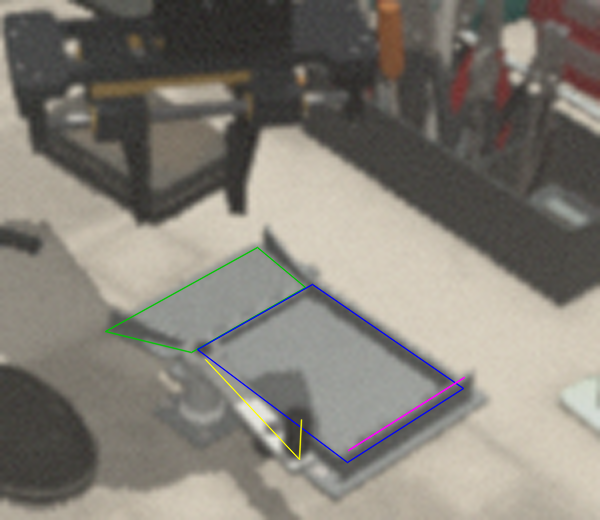

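```bash
python3 -m pendant '0.76 0.93 0 -0.9;0.76 0.93 0 -0.9;0.76 0.93 0 -0.9;0.76 0.93 0 -0.9;0.76 0.93 0 -0.9;0.76 0.93 0 -0.9;0.76 0.93 0 -0.9;0.76 0.93 0 -0.9' 1; python3 -m pendant '0.76 0.93 0 0;0.76 0.93 0 0;0 0 0 0'; python3 - <<'E'
from h import *
from scipy.spatial.transform import Rotation as R
M=R.from_rotvec(get_obs()["tool_rot"]).as_matrix(); print("jaw",np.degrees(np.arctan2(M[1,2],M[0,2])),M[:,1])
crop(grab_frame("scene"),250,150,160,120,5,"s4")
E
```

```text
t: 9.55
eef_pos: [0.652, -0.0711, 0.1583]
tool_rot: [-1.572, -0.011, 0.055]
wrist_force: [-0.2, -0.4, 0.5]
width: 0.0864
t: 9.85
eef_pos: [0.6944, -0.0239, 0.1558]
tool_rot: [-1.573, -0.009, 0.054]
wrist_force: [0.4, 0.6, -1.1]
width: 0.087
jaw 92.28992931885934 [-0.02904948 -0.00281898 -0.999574  ]
```

View pics/s4.png

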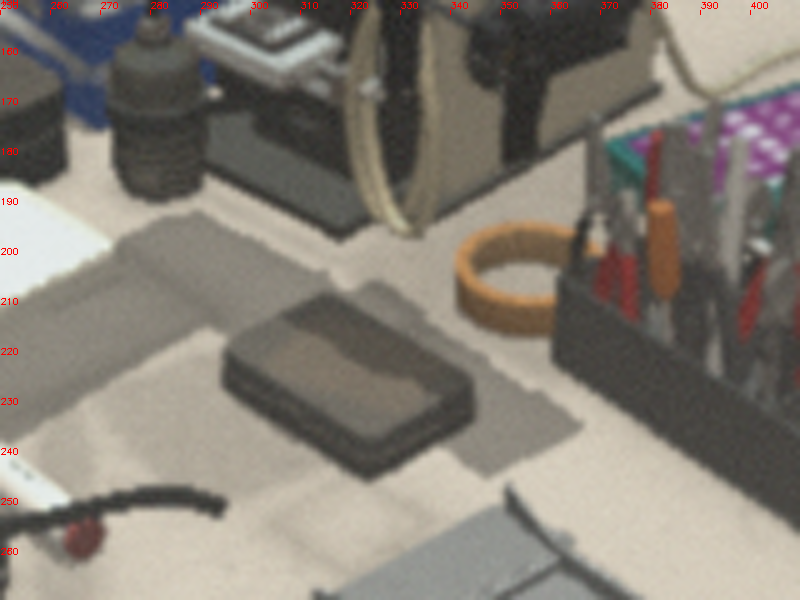

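```bash
python3 - <<'E'
from h import *
S=grab_frame("scene"); T=grab_frame("top")
print(onz(S,[(361.5,222.5),(394,247)],0).round(3))
print(proj(S,[get_obs()["eef_pos"]]))
crop(S,270,90,130,150,4,"s5"); crop(T,240,140,160,110,5,"t5")
E
```

```text
[[ 0.743 -0.058 -0.   ]
 [ 0.743 -0.197 -0.   ]]
[[341.13149132 175.02822006]]
```

View pics/s5.png

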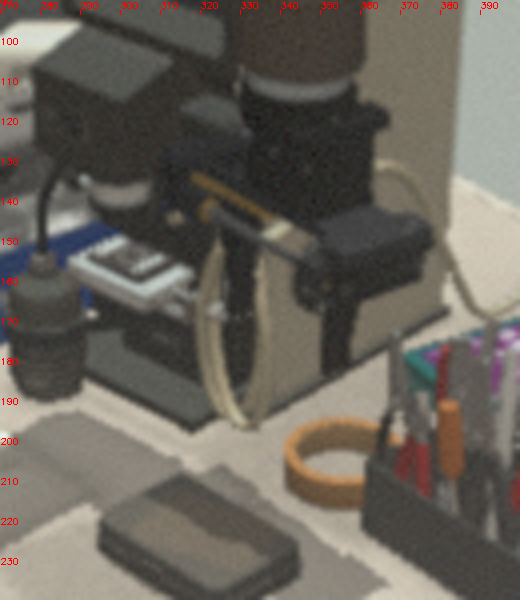

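View pics/t5.png

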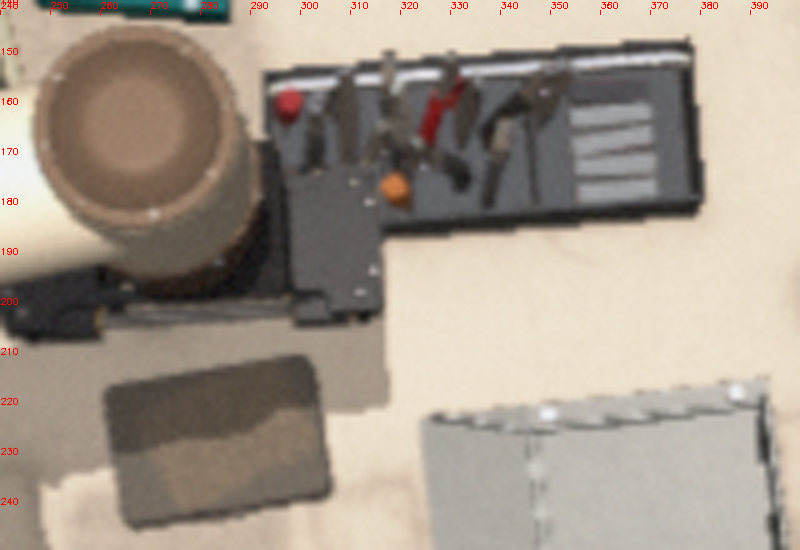

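The gripper body is over the toolbox's corner (top view: body edge at about (315,203), toolbox edge at row 187). I'll step back slightly and descend in stages.

```bash
python3 -m pendant '-0.2 0 0 0.35;0 0 -0.7 0;0 0 -0.7 0;0 0 -0.7 0'; python3 -m pendant '0 0 -0.7 0;0 0 -0.7 0;0 0 0 0'
```

```text
t: 10.4
eef_pos: [0.6866, -0.0328, 0.107]
tool_rot: [-1.573, -0.046, 0.084]
wrist_force: [0.6, -0.9, -0.4]
width: 0.0872
t: 10.7
eef_pos: [0.6829, -0.0379, 0.0692]
tool_rot: [-1.574, -0.038, 0.084]
wrist_force: [-0.0, -0.4, -0.2]
width: 0.0868
```

```bash
python3 -m pendant '0.28 0.48 -0.4 0;0 0 -0.4 0;0 0 0 0'; python3 - <<'E'
from h import *
from scipy.spatial.transform import Rotation as R
o=get_obs();M=R.from_rotvec(o["tool_rot"]).as_matrix(); print(o["eef_pos"],"jaw",np.degrees(np.arctan2(M[1,2],M[0,2])),M[:,1])
crop(grab_frame("scene"),270,140,130,120,5,"s6"); 
E
```

```text
t: 11.0
eef_pos: [0.691, -0.0272, 0.0504]
tool_rot: [-1.574, -0.038, 0.08]
wrist_force: [-0.5, 0.1, -0.8]
width: 0.0872
[ 0.69099574 -0.02721251  0.05035156] jaw 94.32099244511116 [-0.02624654 -0.0051226  -0.99964238]
```

View pics/s6.png

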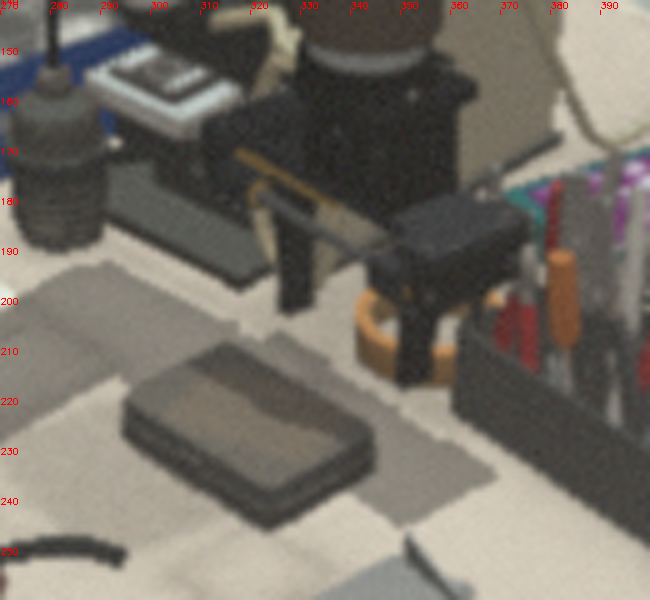

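```bash
python3 -m pendant '0 0.05 -0.5 0;0 0 -0.5 0'; python3 -m pendant '0 0 -0.5 0;0 0 0 0'
```

```text
t: 11.25
eef_pos: [0.6937, -0.0255, 0.028]
tool_rot: [-1.574, -0.045, 0.075]
wrist_force: [-1.5, 0.2, -0.7]
width: 0.087
t: 11.45
eef_pos: [0.6919, -0.0255, 0.0117]
tool_rot: [-1.574, -0.042, 0.078]
wrist_force: [-0.2, -0.3, -0.3]
width: 0.0869
```

```bash
python3 -m pendant '-0.3 -0.03 0 0.1;-0.3 -0.03 0 0;-0.3 -0.03 0 0;-0.3 -0.03 0 0;-0.3 -0.03 0 0;-0.3 -0.03 0 0;-0.3 -0.03 0 0;0 0 0 0'; python3 - <<'E'
from h import *
from scipy.spatial.transform import Rotation as R
o=get_obs();M=R.from_rotvec(o["tool_rot"]).as_matrix(); print(o["eef_pos"],"jaw",np.degrees(np.arctan2(M[1,2],M[0,2])),M[:,1])
crop(grab_frame("scene"),270,140,130,120,5,"s7"); 
E
```

```text
t: 12.25
eef_pos: [0.6357, -0.0313, 0.0132]
tool_rot: [-1.574, -0.057, 0.087]
wrist_force: [0.2, -0.4, -0.1]
width: 0.0867
[ 0.63566655 -0.03126919  0.01320409] jaw 95.25537439322403 [-0.01887459 -0.0048793  -0.99980995]
```

View pics/s7.png

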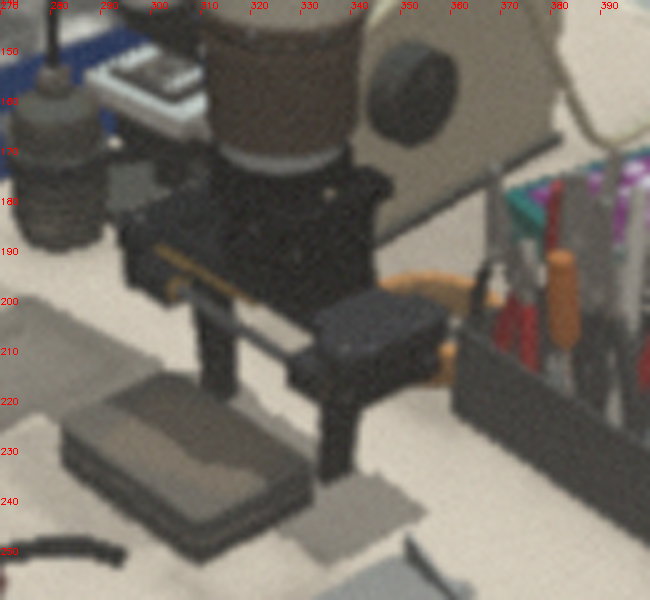

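```bash
python3 - <<'E'
from h import *
S=grab_frame("scene")
p=onz(S,[(295,220),(315.6,209),(344.4,226),(324.4,239)],.03);q=onz(S,[(282.4,223),(304,214.4),(332.6,232),(310,245.5)],.03)
for a in(p,q):
    d=(a[1]-a[2])+(a[0]-a[3]); print(a.mean(0).round(4),np.degrees(np.arctan2(-d[0],d[1])))
E
```

```text
[ 0.6212 -0.0272  0.03  ] 7.696010242899844
[ 0.5798 -0.0272  0.03  ] 4.761586185757957
```

```bash
python3 -m pendant '-0.28 -0.03 0 0;-0.28 -0.03 0 0;-0.24 -0.03 0 0;0 0 0 0'; python3 -m pendant '0.6 0.05 0 0;0.6 0.05 0.2 0;0 0 1 0;0 0 1 0;0 0 1 0;0 0 1 0'; python3 - <<'E'
from h import *
crop(grab_frame("scene"),260,190,140,110,5,"s8"); crop(grab_frame("top"),250,190,140,110,5,"t8"); 
E
```

```text
t: 12.75
eef_pos: [0.6166, -0.0334, 0.0134]
tool_rot: [-1.574, -0.06, 0.085]
wrist_force: [0.5, 0.3, -0.0]
width: 0.0872
t: 13.35
eef_pos: [0.6402, -0.032, 0.1154]
tool_rot: [-1.575, -0.044, 0.099]
wrist_force: [-0.1, 0.1, -0.5]
width: 0.0869
```

View pics/s8.png

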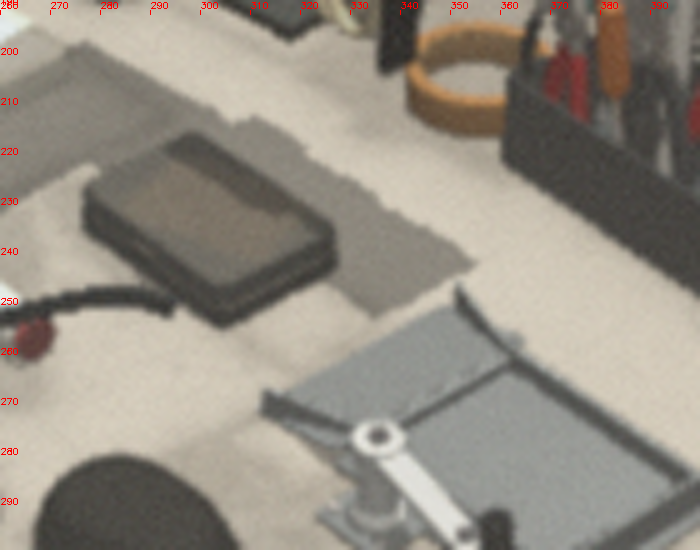

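View pics/t8.png

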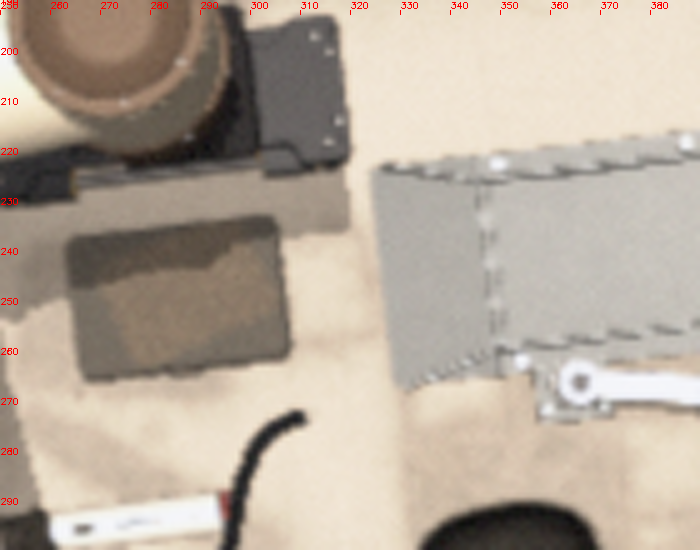

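Both views are clear: the case is at about (286,249) in the top view, nearly in line with the mouth, which runs from (325,223) to (330,267). Now I'll measure its pose.

```bash
cat > rel.py <<'E'
from ov import *
TR=np.array([.5811,-.2798,.0889])
def rel(top,sc,tag="o",z=30):
    ca=fit([(P,u) for P,u in zip([(43,62,z),(43,-62,z),(-43,-62,z),(-43,62,z)],top) if u],
      [(P,u) for P,u in zip([(-43,62,z),(43,62,z),(43,-62,z),(-43,-62,z)],sc) if u],[.57,-.05,.09])
    c,s=np.cos(TR[2]),np.sin(TR[2]); d=ca[:2]-TR[:2]
    print("case in tray mm",(np.array([c*d[0]+s*d[1],-s*d[0]+c*d[1]])*1000).round(1),"rel yaw deg",np.degrees(ca[2]-TR[2]).round(2))
    overlay(TR,ca,tag,ang=1.74)
def w(x,y):
    c,s=np.cos(TR[2]),np.sin(TR[2]); return (TR[:2]+np.array([c*x-s*y,s*x+c*y])/1000).round(4)
E
python3 - <<'E'
from rel import *
t=lambda x,y:(250+x/5,190+y/5); c=lambda x,y:(260+x/5,190+y/5)
rel([t(66,238),t(276,215),t(291,352),t(83,380)],[c(83,190),c(195,133),c(335,235),c(222,297)],"o8")
for y in (330,300,250,200,150,133,100,72): print(y,w(0,y))
E
```

```text
[ 0.5589 -0.0305  0.0975] [[-0.0, -0.5], [0.7, -1.1], [1.3, 1.1], [0.0, 0.8], [-2.3, -0.4], [0.1, -0.9], [1.8, -1.2], [-0.8, -0.4]]
case in tray mm [  0.  250.3] rel yaw deg 0.5
330 [0.5518 0.0489]
300 [0.5545 0.019 ]
250 [ 0.5589 -0.0308]
200 [ 0.5633 -0.0806]
150 [ 0.5678 -0.1304]
133 [ 0.5693 -0.1473]
100 [ 0.5722 -0.1802]
72 [ 0.5747 -0.2081]
```

View pics/o8_t.png

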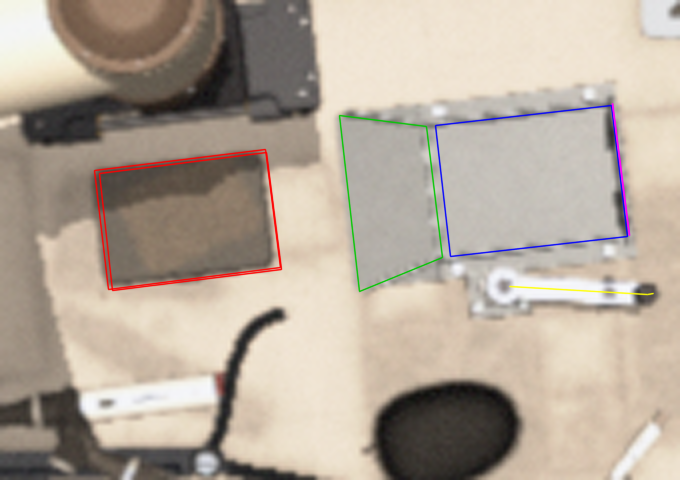

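```bash
python3 -m pendant '-0.3 0.3 0 1;-0.3 0.3 0 1;-0.3 0.3 0 1;-0.3 0.3 0 1;-0.3 0.3 0 1;-0.3 0.3 0 1;-0.3 0.3 0 1;-0.3 0.3 0 1' 0.5; python3 -m pendant '-0.3 0.3 0 1;-0.3 0.3 0 1;-0.3 0.3 0 1;-0.3 0.3 0 0.3;0 0 0 0';  cat > st.py <<'E'
from h import *
from scipy.spatial.transform import Rotation as R
def st():
    o=get_obs();M=R.from_rotvec(o["tool_rot"]).as_matrix(); c,s=np.cos(.0889),np.sin(.0889); d=o["eef_pos"][:2]-[.5811,-.2798]
    print(o["t"],o["eef_pos"].round(4),"tray mm",(np.array([c*d[0]+s*d[1],-s*d[0]+c*d[1]])*1000).round(1),"jaw",np.degrees(np.arctan2(M[1,2],M[0,2])).round(2),M[:,1].round(3),o["wrist_force"].round(1),o["width"].round(4),o["q"][5].round(2))
if __name__=="__main__": st()
E
python3 st.py
```

```text
t: 14.35
eef_pos: [0.5692, 0.0272, 0.1006]
tool_rot: [-1.368, -0.927, 1.015]
wrist_force: [-0.4, -0.7, 0.0]
width: 0.0444
t: 14.85
eef_pos: [0.531, 0.057, 0.093]
tool_rot: [-1.159, -1.275, 1.384]
wrist_force: [-0.1, -0.4, 0.2]
width: 0.0436Traceback (most recent call last):
  File "st.py", line 6, in <module>
    if __name__=="__main__": st()
                             ~~^^
  File "st.py", line 5, in st
    print(o["t"],o["eef_pos"].round(4),"tray mm",(np.array([c*d[0]+s*d[1],-s*d[0]+c*d[1]])*1000).round(1),"jaw",np.degrees(np.arctan2(M[1,2],M[0,2])).round(2),M[:,1].round(3),o["wrist_force"].round(1),o["width"].round(4),o["q"][5].round(2))
                                                                                                                                                                                                         ^^^^^^^^^^^^^^^^
AttributeError: 'float' object has no attribute 'round'
```

```bash
sed -i 's/o\["width"\].round(4)/round(o["width"],4)/' st.py; python3 st.py
```

```text
14.85 [0.531 0.057 0.093] tray mm [-20. 340.] jaw -171.04 [-0.02  -0.065 -0.998] [-0.1 -0.4  0.2] 0.0436 -0.33
```

```bash
python3 -m pendant '0.8 -0.1 0 -0.5;0 0 -0.6 0;0 0 -0.6 0;0 0 0 0';python3 st.py
```

```text
t: 15.25
eef_pos: [0.5514, 0.054, 0.0607]
tool_rot: [-1.197, -1.212, 1.326]
wrist_force: [-1.6, -0.1, 0.6]
width: 0.0433
15.25 [0.5514 0.054  0.0607] tray mm [  0.  335.1] jaw -175.72 [-0.027 -0.064 -0.998] [-1.6 -0.1  0.6] 0.0433 -0.39
```

```bash
python3 -m pendant '0 0 -0.6 0;0 0 -0.6 0;0 0 -0.4 0;0 0 0 0';python3 st.py; python3 - <<'E'
from h import *
crop(grab_frame("scene"),240,160,150,110,5,"s9")
E
```

```text
t: 15.65
eef_pos: [0.5527, 0.0534, 0.0203]
tool_rot: [-1.201, -1.209, 1.321]
wrist_force: [-1.7, 0.2, 0.8]
width: 0.0432
15.65 [0.5527 0.0534 0.0203] tray mm [  1.3 334.4] jaw -176.04 [-0.026 -0.065 -0.998] [-1.7  0.2  0.8] 0.0432 -0.4
```

View pics/s9.png

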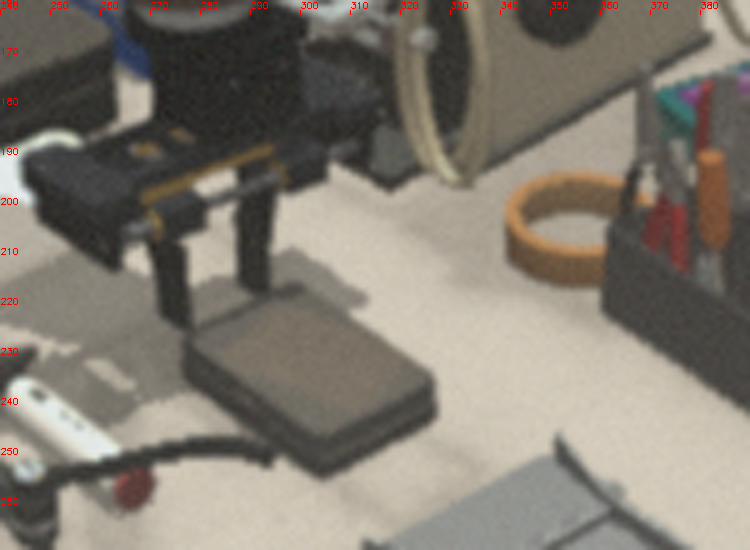

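```bash
python3 -m pendant '0.03 -0.4 -0.1 0.1;0.03 -0.4 -0.1 0;0.03 -0.4 0 0;0.03 -0.4 0 0;0.03 -0.4 0 0;0.03 -0.4 0 0;0 0 0 0';python3 st.py; python3 - <<'E'
from h import *
crop(grab_frame("scene"),260,190,140,110,5,"s10"); crop(grab_frame("top"),250,190,140,110,5,"t10"); 
E
```

```text
t: 16.4
eef_pos: [0.5599, -0.0115, 0.0184]
tool_rot: [-1.198, -1.225, 1.327]
wrist_force: [-0.4, -0.9, -0.0]
width: 0.0437
16.4 [ 0.5599 -0.0115  0.0184] tray mm [  2.7 269.1] jaw -175.23 [-0.019 -0.062 -0.998] [-0.4 -0.9 -0. ] 0.0437 -0.28
```

View pics/s10.png

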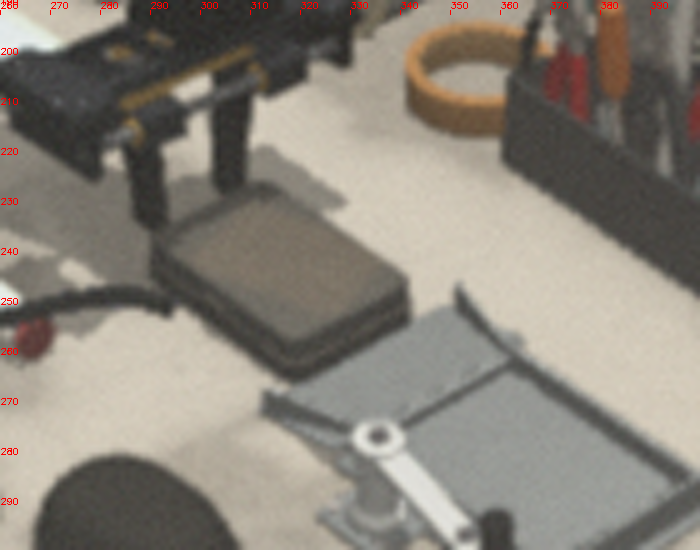

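View pics/t10.png

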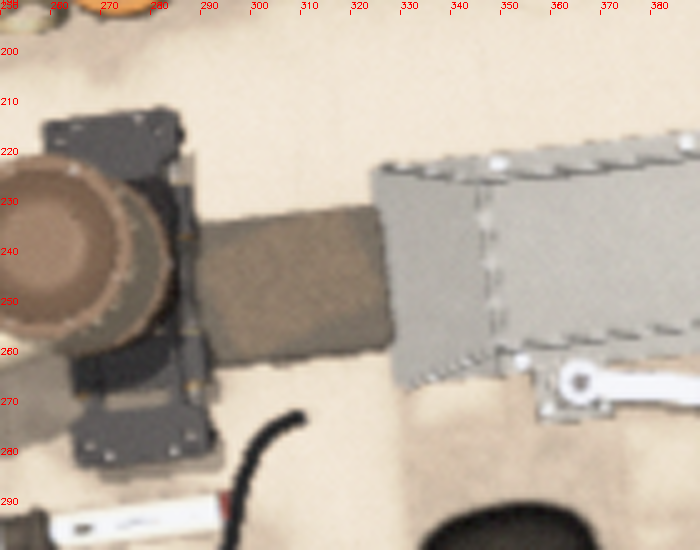

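The case's nose is at the ramp foot, centred: case rows 231–258 against mouth rows 224–267 in the top view. Pushing on.

```bash
python3 -m pendant '0.03 -0.4 0 0;0.03 -0.4 0 0;0.03 -0.4 0 0;0.03 -0.4 0 0';python3 st.py;  python3 -m pendant '0.03 -0.4 0 0;0.03 -0.4 0 0;0 0 0 0';python3 st.py; python3 - <<'E'
from h import *
crop(grab_frame("scene"),270,200,140,110,5,"s11"); crop(grab_frame("top"),270,190,140,110,5,"t11"); 
E
```

```text
t: 16.9
eef_pos: [0.5636, -0.0513, 0.0185]
tool_rot: [-1.196, -1.23, 1.329]
wrist_force: [0.2, 1.3, -0.6]
width: 0.0437
16.9 [ 0.5636 -0.0513  0.0185] tray mm [  2.9 229.1] jaw -174.97 [-0.017 -0.062 -0.998] [ 0.2  1.3 -0.6] 0.0437 -0.21
t: 17.2
eef_pos: [0.5649, -0.0749, 0.0183]
tool_rot: [-1.197, -1.228, 1.328]
wrist_force: [0.1, 0.7, -0.1]
width: 0.0434
17.2 [ 0.5649 -0.0749  0.0183] tray mm [  2.1 205.5] jaw -175.09 [-0.018 -0.062 -0.998] [ 0.1  0.7 -0.1] 0.0434 -0.17
```

View pics/s11.png

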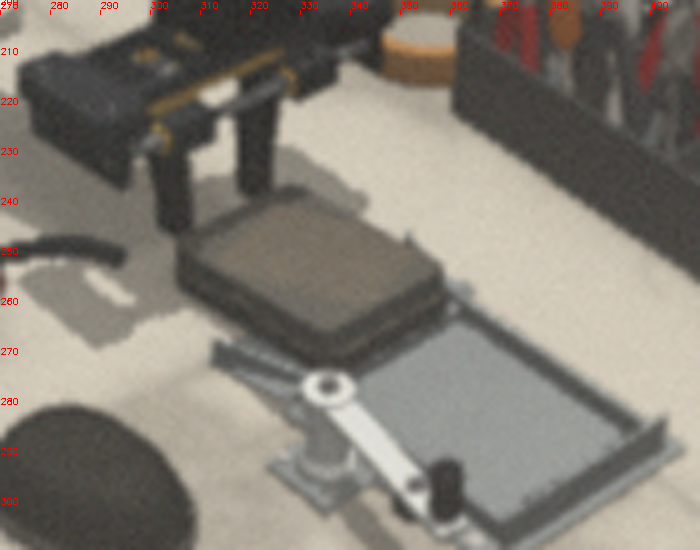

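View pics/t11.png

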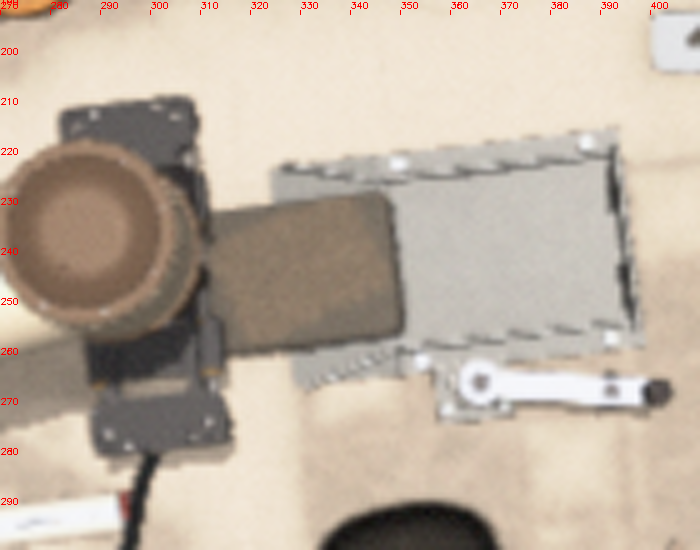

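The nose is at the lip and centred; the clamp arm is clear.

```bash
python3 -m pendant '0.03 -0.4 0 0;0.03 -0.4 0 0;0.03 -0.4 0 0;0.03 -0.4 0 0';python3 st.py;  python3 -m pendant '0.03 -0.4 0 0;0.03 -0.4 0 0;0 0 0 0';python3 st.py; python3 - <<'E'
from h import *
crop(grab_frame("scene"),270,200,140,110,5,"s12"); crop(grab_frame("top"),270,190,140,110,5,"t12"); 
E
```

```text
t: 17.7
eef_pos: [0.5683, -0.115, 0.0183]
tool_rot: [-1.195, -1.231, 1.33]
wrist_force: [-0.4, 2.2, -0.4]
width: 0.0439
17.7 [ 0.5683 -0.115   0.0183] tray mm [  1.8 165.2] jaw -174.87 [-0.017 -0.061 -0.998] [-0.4  2.2 -0.4] 0.0439 -0.09
t: 18.0
eef_pos: [0.5704, -0.1381, 0.0188]
tool_rot: [-1.196, -1.231, 1.328]
wrist_force: [0.1, 0.2, 0.3]
width: 0.0435
18.0 [ 0.5704 -0.1381  0.0188] tray mm [  1.9 142.1] jaw -174.97 [-0.016 -0.061 -0.998] [0.1 0.2 0.3] 0.0435 -0.05
```

View pics/s12.png

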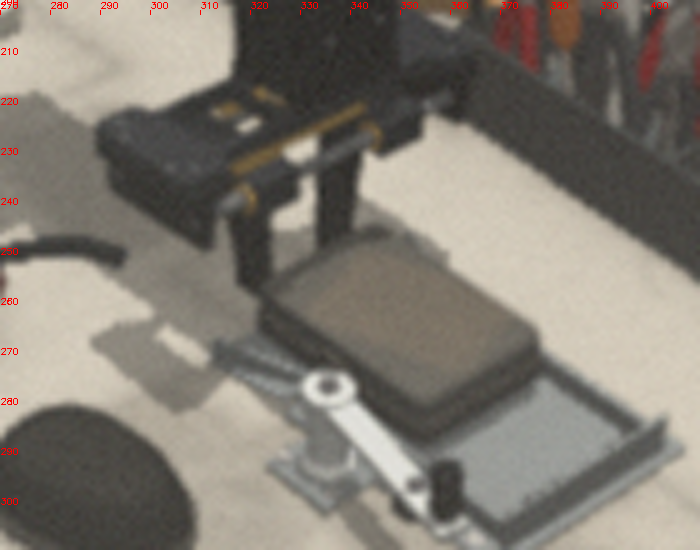

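View pics/t12.png

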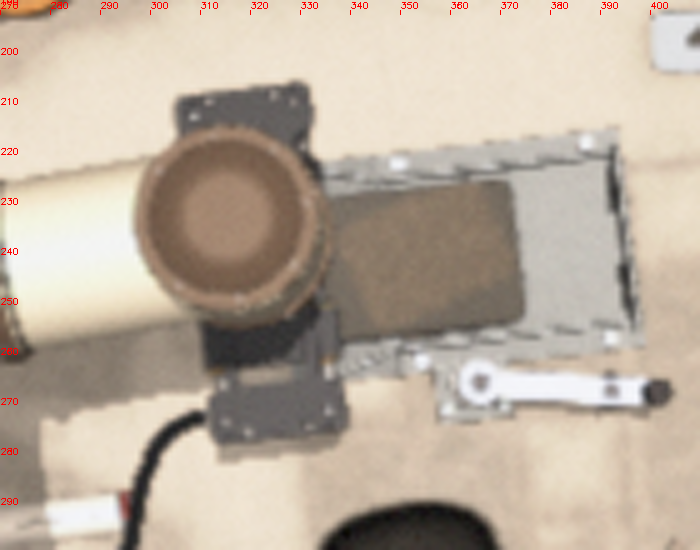

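```bash
python3 -m pendant '0.03 -0.4 0.05 0;0.03 -0.4 0.05 0;0.03 -0.4 0 0;0.03 -0.4 0 0';python3 st.py;  python3 -m pendant '0.03 -0.3 0 0;0.03 -0.3 0 0;0 0 0 0';python3 st.py; python3 - <<'E'
from h import *
crop(grab_frame("scene"),290,200,130,110,6,"s13"); crop(grab_frame("top"),270,190,140,110,5,"t13"); 
E
```

```text
t: 18.5
eef_pos: [0.5727, -0.179, 0.0209]
tool_rot: [-1.193, -1.232, 1.331]
wrist_force: [-0.5, 0.9, -1.1]
width: 0.0438
18.5 [ 0.5727 -0.179   0.0209] tray mm [  0.6 101.1] jaw -174.79 [-0.018 -0.061 -0.998] [-0.5  0.9 -1.1] 0.0438 0.02
t: 18.8
eef_pos: [0.574, -0.1973, 0.0206]
tool_rot: [-1.194, -1.229, 1.33]
wrist_force: [0.1, 0.3, -0.0]
width: 0.0436
18.8 [ 0.574  -0.1973  0.0206] tray mm [ 0.3 82.8] jaw -174.92 [-0.019 -0.061 -0.998] [ 0.1  0.3 -0. ] 0.0436 0.05
```

View pics/s13.png

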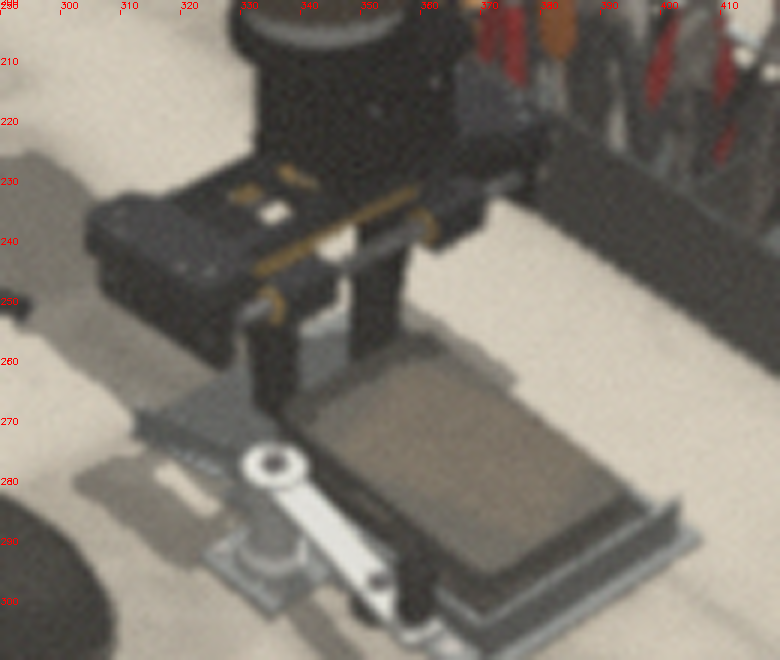

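View pics/t13.png

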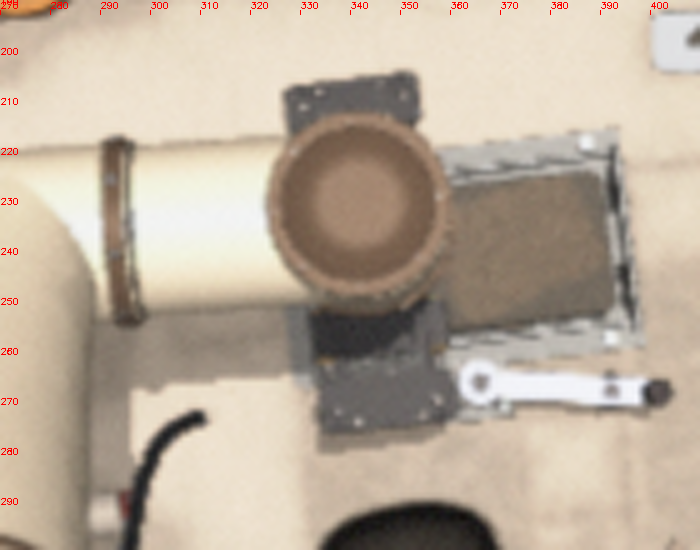

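```bash
python3 -m pendant '0.02 -0.2 0 0;0.01 -0.15 0 0';python3 -m pendant '0.01 -0.12 0 0;0 0 0 0';python3 st.py
```

```text
t: 19.1
eef_pos: [0.5747, -0.2043, 0.0206]
tool_rot: [-1.192, -1.231, 1.33]
wrist_force: [-1.1, 16.4, 5.5]
width: 0.0436
t: 19.3
eef_pos: [0.5749, -0.2033, 0.0209]
tool_rot: [-1.189, -1.234, 1.327]
wrist_force: [0.2, -0.1, 0.5]
width: 0.0432
19.3 [ 0.5749 -0.2033  0.0209] tray mm [ 0.6 76.8] jaw -174.82 [-0.019 -0.055 -0.998] [ 0.2 -0.1  0.5] 0.0432 0.07
```

```bash
python3 - <<'E'
from h import *
crop(grab_frame("scene"),290,200,130,110,6,"s14")
E
```

```text
(no output)
```

View pics/s14.png

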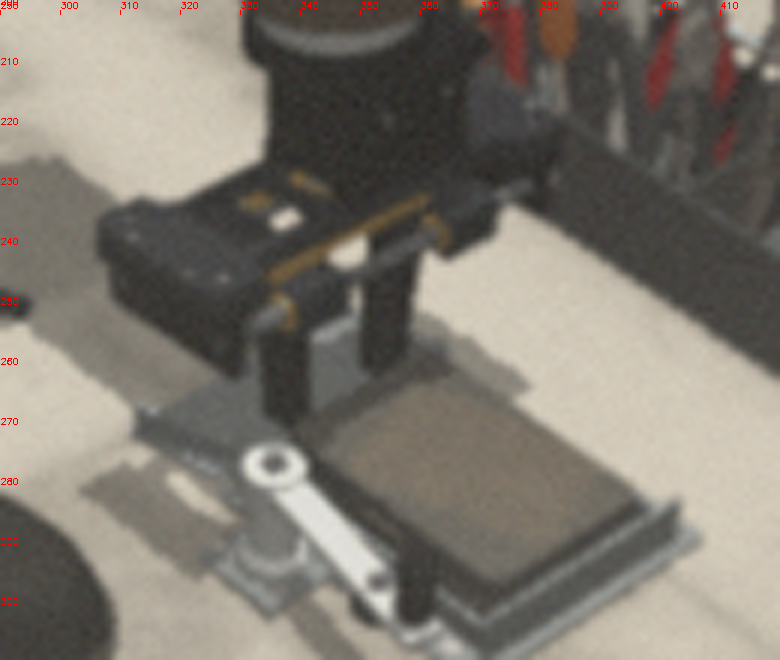

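```bash
python3 -m pendant '-0.03 0.5 0.1 0;-0.03 0.7 0.2 0;0 0.5 1 0;0 0.5 1 0;0 1 1 0;0 1 1 0;0 1 1 0;0 1 0 0';python3 st.py; python3 - <<'E'
from h import *
crop(grab_frame("scene"),290,230,130,100,6,"s15"); crop(grab_frame("top"),310,190,120,100,6,"t15"); 
E
```

```text
t: 20.15
eef_pos: [0.5708, -0.0397, 0.1601]
tool_rot: [-1.19, -1.232, 1.328]
wrist_force: [0.3, 0.3, -0.3]
width: 0.0432
20.15 [ 0.5708 -0.0397  0.1601] tray mm [ 11.  240.1] jaw -174.85 [-0.019 -0.057 -0.998] [ 0.3  0.3 -0.3] 0.0432 -0.18
```

View pics/s15.png

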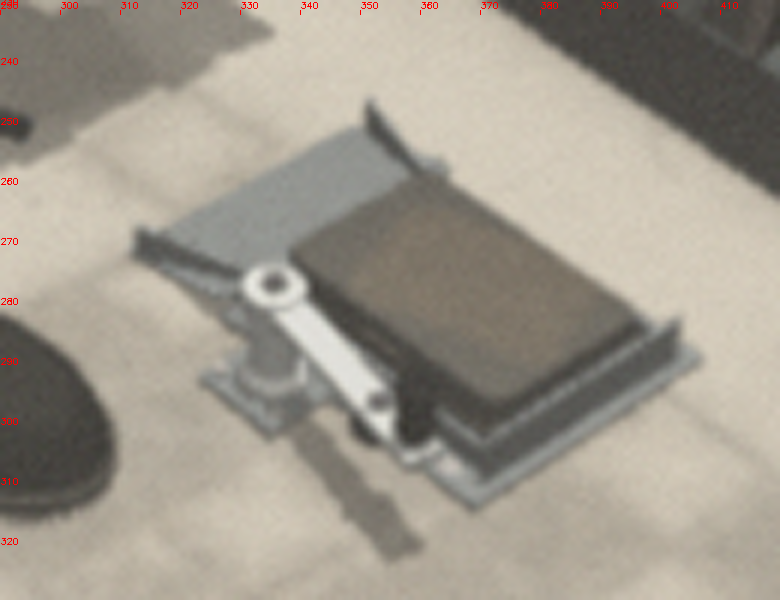

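View pics/t15.png

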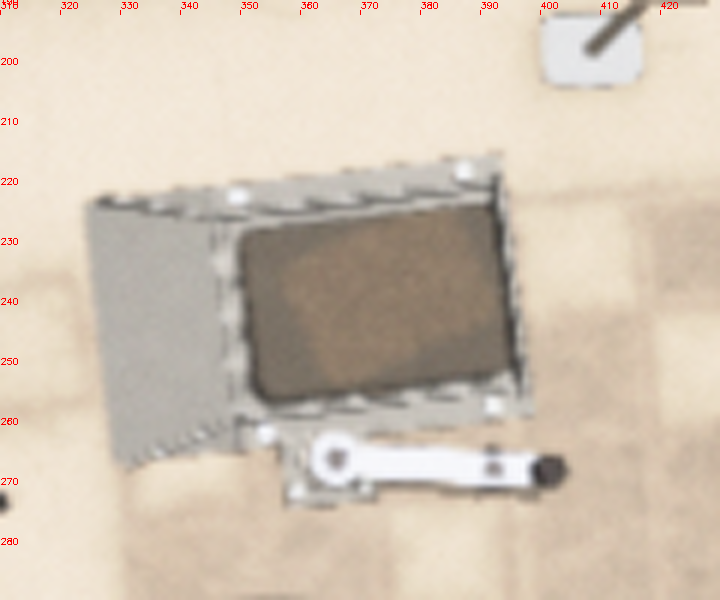

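```bash
python3 - <<'E'
from rel import *
t=[(350,228),(392,224.2),(395.8,251.3),(353.7,257.2)]; s=[(338.7,272),(359.7,258.7),(397.5,283),(371.7,297.2)]
rel(t,s,"o15",36)
print(tri(T,t,S,[s[1],s[2],s[3],s[0]]).round(4))
overlay(TR,[*w(0,-1),TR[2]],"o15b",zc=(6,36),ang=1.74)
E
```

```text
[ 0.5784 -0.2798  0.0939] [[-0.4, -0.1], [0.3, -1.3], [0.4, 1.2], [-0.4, 0.4], [-3.4, 0.1], [1.4, -1.4], [0.3, -0.7], [0.1, 1.6]]
case in tray mm [-2.7  0.2] rel yaw deg 0.29
[[ 0.6138 -0.214   0.0326  0.0042]
 [ 0.6244 -0.3375  0.0349  0.0029]
 [ 0.5438 -0.3436  0.0384  0.0022]
 [ 0.5336 -0.225   0.0361  0.0064]]
```

View pics/o15b_s.png

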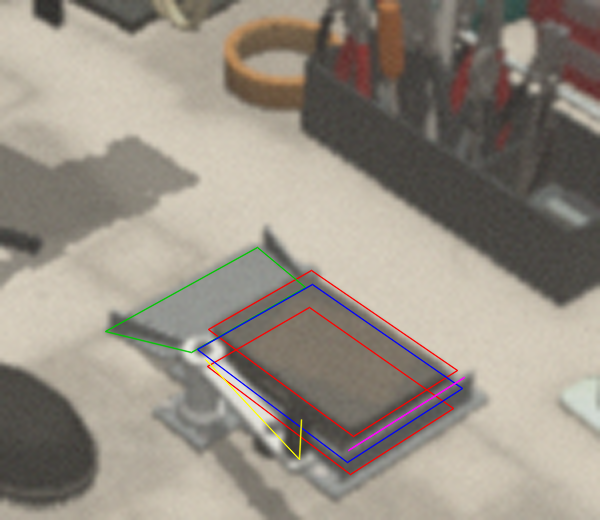

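View pics/o15b_t.png

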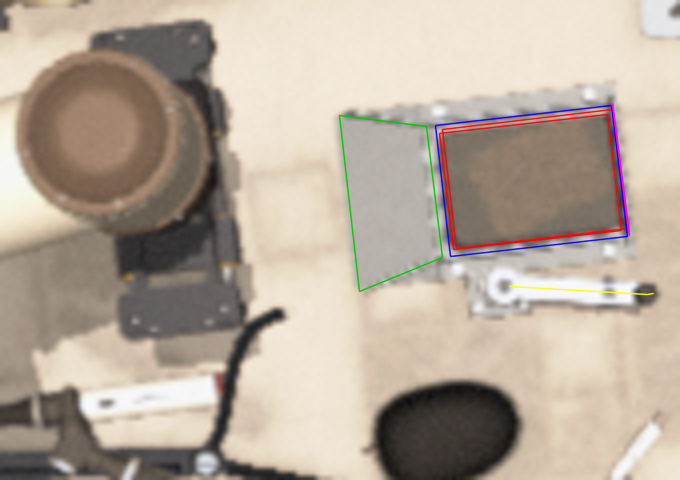

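The case is seated: its centre is at tray (-2.7, 0.2) mm, and the top corners triangulate to 33–38 mm against a nominal 36. Next I'll go to the knob to shut the arm.

```bash
python3 -m pendant '-0.23 -0.96 0 -0.5;-0.23 -0.96 0 -0.5;-0.23 -0.96 0 -0.5;-0.23 -0.96 0 -0.5;-0.23 -0.96 0 -0.5;-0.23 -0.96 0 -0.5;-0.23 -0.96 0 -0.5;-0.23 -0.96 0 -0.5' 0.55 8; python3 -m pendant '-0.23 -0.96 0 0;-0.23 -0.96 0 0;-0.23 -0.96 0 0;-0.23 -0.96 0 0;0 0 0 0'; python3 st.py
```

```text
t: 21.15
eef_pos: [0.5153, -0.241, 0.1511]
tool_rot: [-1.395, -0.779, 0.899]
wrist_force: [0.5, -0.5, -0.4]
width: 0.0481
t: 21.65
eef_pos: [0.4853, -0.346, 0.1473]
tool_rot: [-1.392, -0.764, 0.895]
wrist_force: [-0.7, 0.1, -0.1]
width: 0.048
21.65 [ 0.4853 -0.346   0.1473] tray mm [-101.3  -57.5] jaw 151.11 [-0.076 -0.03  -0.997] [-0.7  0.1 -0.1] 0.048 -0.21
```

```bash
python3 -m pendant '0.44 -0.22 0 0;0 0 -0.6 0;0 0 -0.6 0;0 0 0 0'; python3 - <<'E'
from h import *
from st import st; st()
crop(grab_frame("scene"),310,220,110,100,6,"s16"); crop(grab_frame("top"),340,210,110,100,6,"t16")
E
```

```text
t: 22.05
eef_pos: [0.4936, -0.3526, 0.1145]
tool_rot: [-1.39, -0.757, 0.893]
wrist_force: [-0.7, 0.8, -0.5]
width: 0.0478
22.05 [ 0.4936 -0.3526  0.1145] tray mm [-93.6 -64.8] jaw 150.77 [-0.08  -0.028 -0.996] [-0.7  0.8 -0.5] 0.0478 -0.22
```

View pics/s16.png

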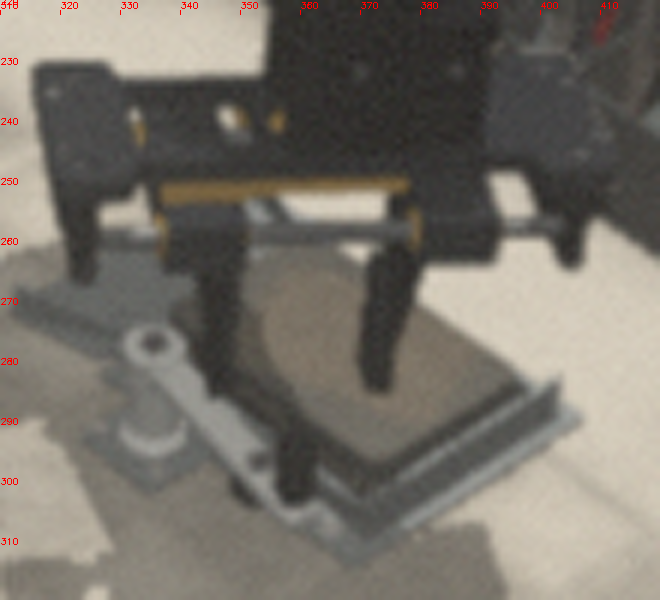

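```bash
python3 -m pendant '0.05 0 -0.6 0;0.05 0 -0.6 0;0 0 -0.5 0;0 0 0 0'; python3 -m pendant '0 0 -0.4 0;0 0 0 0'; python3 st.py
```

```text
t: 22.55
eef_pos: [0.4996, -0.3537, 0.077]
tool_rot: [-1.399, -0.764, 0.891]
wrist_force: [-0.7, -1.1, -0.4]
width: 0.0478
t: 22.75
eef_pos: [0.5002, -0.3538, 0.0674]
tool_rot: [-1.401, -0.765, 0.891]
wrist_force: [-0.3, 0.2, -0.7]
width: 0.0477
22.75 [ 0.5002 -0.3538  0.0674] tray mm [-87.1 -66.6] jaw 150.93 [-0.069 -0.034 -0.997] [-0.3  0.2 -0.7] 0.0477 -0.23
```

Now lower a little further and pinch the knob.

```bash
python3 -m pendant '-0.15 0.05 -0.4 0;0 0 0 0'; python3 -m pendant '0 0 0 0;0 0 0 0;0 0 0 0;0 0 0 0;0 0 0 0;0 0 0 0' 0.1 8; python3 st.py
```

```text
t: 22.95
eef_pos: [0.4965, -0.3526, 0.0573]
tool_rot: [-1.402, -0.766, 0.89]
wrist_force: [-0.8, 0.5, 0.6]
width: 0.0476
t: 23.55
eef_pos: [0.4971, -0.353, 0.0584]
tool_rot: [-1.404, -0.767, 0.889]
wrist_force: [-0.4, -0.1, -0.4]
width: 0.0157
23.55 [ 0.4971 -0.353   0.0584] tray mm [-90.2 -65.4] jaw 150.93 [-0.066 -0.036 -0.997] [-0.4 -0.1 -0.4] 0.0157 -0.23
```

```bash
python3 -m pendant '0.55 0 0 1;0.54 0.08 0 1;0.53 0.15 0 1;0.5 0.22 0 1'; python3 st.py
```

```text
t: 23.95
eef_pos: [0.5506, -0.343, 0.0583]
tool_rot: [-1.196, -1.201, 1.326]
wrist_force: [-0.3, 1.3, 0.7]
width: 0.016
23.95 [ 0.5506 -0.343   0.0583] tray mm [-36.  -60.2] jaw -176.1 [-0.035 -0.066 -0.997] [-0.3  1.3  0.7] 0.016 0.28
```

```bash
python3 -m pendant '0.46 0.3 0 1;0.41 0.36 0 1;0.36 0.42 0 1;0.3 0.46 0 1'; python3 st.py
```

```text
t: 24.35
eef_pos: [0.5923, -0.3041, 0.0583]
tool_rot: [-0.874, -1.623, 1.74]
wrist_force: [-1.1, 0.5, 0.9]
width: 0.0161
24.35 [ 0.5923 -0.3041  0.0583] tray mm [  9.  -25.2] jaw -142.83 [ 0.011 -0.075 -0.997] [-1.1  0.5  0.9] 0.0161 0.78
```

```bash
python3 -m pendant '0.22 0.5 0 1;0.15 0.53 0 1;0.07 0.54 0 1'; python3 st.py; python3 -m pendant '0 0.5 0 0.8;-0.02 0.2 0 0.2'; python3 st.py
```

```text
t: 24.65
eef_pos: [0.6054, -0.2635, 0.0583]
tool_rot: [-0.547, -1.92, 2.024]
wrist_force: [-0.2, 0.9, 0.5]
width: 0.016
24.65 [ 0.6054 -0.2635  0.0583] tray mm [25.7 14.1] jaw -117.85 [ 0.044 -0.064 -0.997] [-0.2  0.9  0.5] 0.016 1.17
t: 24.85
eef_pos: [0.6056, -0.2451, 0.0585]
tool_rot: [-0.417, -2.014, 2.114]
wrist_force: [0.9, -16.0, -4.2]
width: 0.0159
24.85 [ 0.6056 -0.2451  0.0585] tray mm [27.5 32.4] jaw -109.37 [ 0.054 -0.057 -0.997] [  0.9 -16.   -4.2] 0.0159 1.3
```

It has reached the stop, with a 16 N reaction. Release, and retreat straight up.

```bash
python3 -m pendant '0 -0.03 0 0;0 0 0 0;0 0 0 0' 0.4; python3 -m pendant '0 0 0.5 0;0 0 0.7 0;0 0 1 0;0 0 1 0;-0.5 1 0.5 0;-0.5 1 0 0;-0.5 1 0 0;-0.5 1 0 0'; python3 -m pendant '-0.5 1 0 0;-0.5 1 0 0;-0.3 1 0 0;-0.3 1 0 0;0 1 0 0;0 1 0 0;0 0 0 0'; python3 - <<'E'
from h import *
from st import st; st()
crop(grab_frame("scene"),290,220,130,100,6,"s17"); T=grab_frame("top"); crop(T,310,190,120,100,6,"t17"); cv2.imwrite("pics/t17f.png",T["img"][:,:,::-1])
E
```

```text
t: 25.15
eef_pos: [0.6054, -0.2463, 0.0586]
tool_rot: [-0.419, -2.011, 2.112]
wrist_force: [0.4, -0.4, 0.5]
width: 0.031
t: 25.95
eef_pos: [0.5563, -0.1476, 0.1617]
tool_rot: [-0.439, -2.009, 2.108]
wrist_force: [-0.4, -0.4, -0.0]
width: 0.035
t: 26.65
eef_pos: [0.5149, 0.0095, 0.1713]
tool_rot: [-0.455, -2.018, 2.107]
wrist_force: [0.1, 0.1, 0.3]
width: 0.0347
26.65 [0.5149 0.0095 0.1713] tray mm [-40.2 294. ] jaw -110.27 [ 0.075 -0.056 -0.996] [0.1 0.1 0.3] 0.0347 0.77
```

View pics/s17.png

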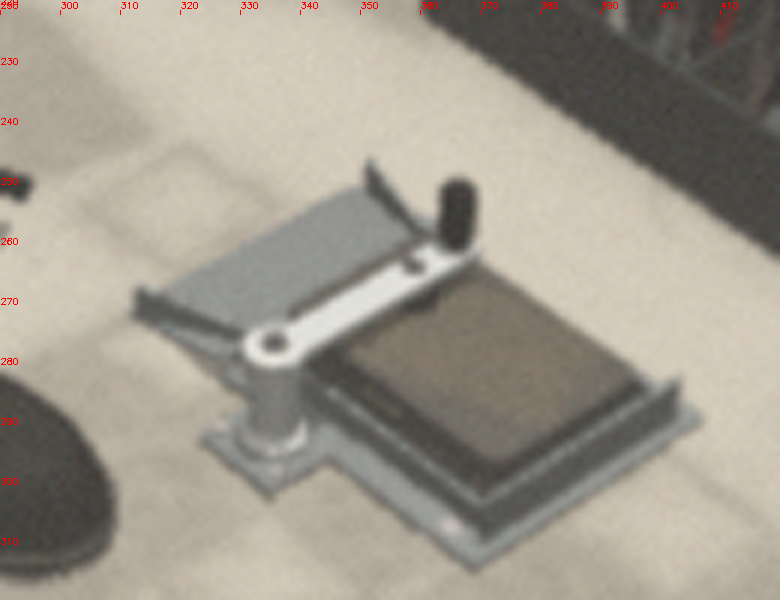

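View pics/t17.png

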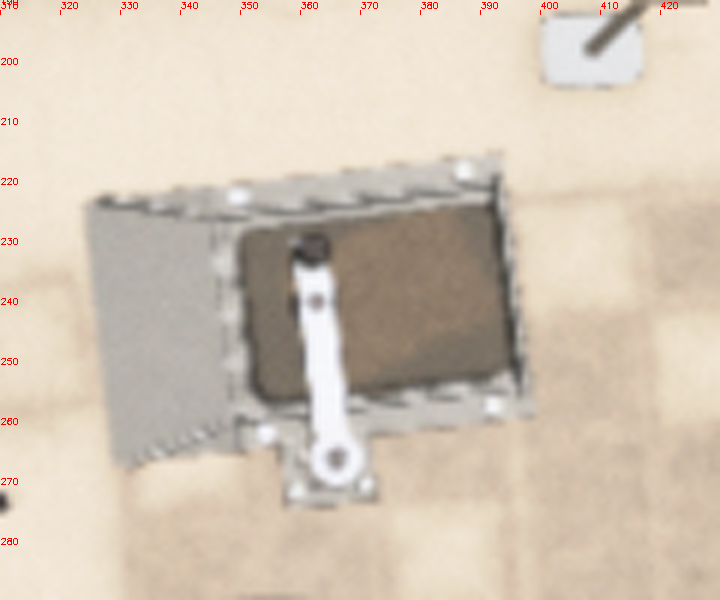

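View pics/t17f.png

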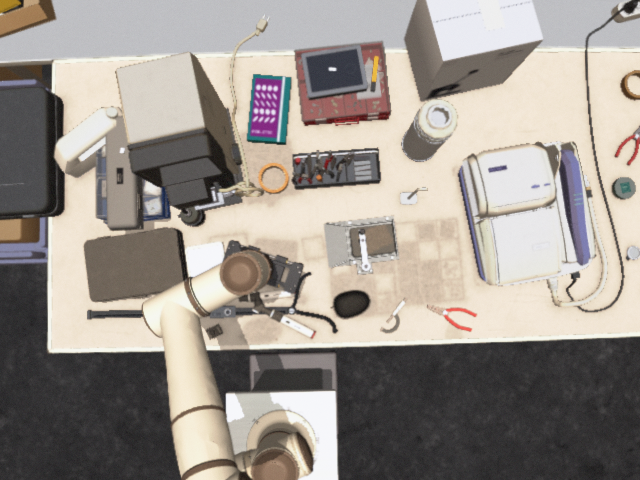

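Both views show the arm shut across the seated case, the knob at (362,231) in the top view. The other objects look unmoved and the gripper is clear of everything, so I'll hand in.

```bash
python3 -c "
from rig import *
print(hand_in())"
```

```text
the job is handed in; nothing more can be done
None
```

The case is secured in its tray, and I handed the job in at about 26.7 s of the 72 s allowed. No verdict came back.

**What I did**
- I pinched the knob and swung the hold-down arm open to its far stop, about 1.74 rad.
- I slid the case about 62 mm sideways into line with the tray. I then pushed it with both fingers up the ramp and over the lip until it met the end stop. The highest reading there was 16 N.
- I swung the arm back until it met its shut stop, with a 16 N reaction. Then I let go and moved well clear.

**Last checks**
- **Case seated:** before I shut the arm, the case's centre measured about (-2.7, 0.2) mm in the tray frame, turned 0.3°. After shutting, both views still show it behind the lip with the arm across it.
- **Height:** the case's top corners came out at 33–38 mm against the nominal 36 mm. That spread is larger than the calibration's 2 mm, with rays missing each other by up to 6 mm on the rounded corners. So it shows the case is down, but not that it is flat to the millimetre.
- **Camera disagreement:** the scene view disagreed with my fitted tray model by up to about 3 px. The top view agreed well.
- **Other objects:** I compared them only by eye in the pictures. They looked unmoved, but in the last top view the robot's arm partly hid the flat tin and the otoscope handle.

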